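# Close down the ultrasonic bench

### The arm

A 6-joint arm with a two-finger parallel gripper is mounted at the origin on the work surface. World frame = base frame: x ahead of the robot, y to its left, z up, the work surface at z = 0. Lengths are in mm, angles in rad, forces in N, time in s.
With the tool pointing down it reaches from about 275 to 1000 mm from the base axis. Payload 8.4 kg.
Tool frame: the origin (TCP) lies on the centre line of the jaws, within the pads' length; the fingertips stand r.tip_reach ahead of it and the grasp point (between the pads) lies 3 mm ahead of it (r.tip_reach is the distance from the TCP to the fingertips, in mm); z points along the fingers, y is the direction in which the jaws open and shut (so a half turn about z gives the same grasp; the last joint's range is limited). The gripper opens to 85 mm and grips with 20 to 120 N. Pads are 22 mm wide; open, the fingers measure 114 mm over their backs; the gripper's body (76 mm by 85 mm) begins 54 mm behind the grasp point. The pads swing forward as they close: fully open they stand 13 mm farther back than shut.
Start: joints at [-1.303, 0.353, 1.633, -0, 1.155, -0.002], TCP at [166.585, -602.393, 253.281] pointing down, gripper open.
Joint ranges: [-2.63, 2.63], [-0.92, 2.1], [0.06, 2.66], [-1.3, 4.44], [0, 2.69], [-3.02, 3.02]. Speed limits (rad/s): [2.22, 2.22, 2.79, 3.14, 3.14, 3.14].

### API

Orientations are given as [roll, pitch, yaw] about the fixed x, y, z axes, in that order (R = Rz(yaw) Ry(pitch) Rx(roll)).
In Python, from rig import sense, optics, r, nets gives the robot as it stands. The module is installed in compiled form; this text tells all that it offers.
- The arm moves only by the tool carry_out, never from a script. Its argument "increments" is a list that holds one entry, the list of rows, each a list of 6 numbers: the shift along the tool's x, y, z normalised to -1 to 1, where 1 is 40 cm, then the turn, a rotation vector about the tool's x, y, z normalised to -1 to 1, where 1 is 60 degrees. A call has 1 to 5 rows; each row is the pose to reach, as a shift and turn from the pose commanded when the call began, along the tool's axes at that moment; what a row does not reach only later rows make up. A row lasts 1/12 s, in which the tool goes at most 41.7 mm and 7.16 degrees, less where a joint would pass 70% of its speed; a pose out of reach is approached as far as the arm can. A call with a number of a shift or a turn outside -1 to 1 is refused whole. A call with a gripper value outside its range is refused whole. "hand" is the closure, from 0 (fully open) to 1 (shut), set as the call begins (left out, the last holds). The fingers move at their own pace and stop on an object; "squeeze" is the grip in N (left out, the last holds). Time passes only in rows, so rows that repeat a pose let the fingers close. It gives the time, the measured TCP pose, the force and the opening at its end, in the units of the state.
- sense(): the state, without advancing time (a new reading comes with each control period).
- optics.grab_frame(name): name is "scene" or "top" or "wrist"; returns a dict with "img" (400x640x3 uint8, red, green, blue), "range_z" (400x640 float32, mm along the optical axis (not along the pixel's ray), 0 where there is no reading), "fov_y" (degrees; the focal length in pixels is half the picture's height over the tangent of half this angle, whatever the lens; pixels are square), "cx", "cy" (the principal point, pixels), "R" (3x3) and "t" (3): a world point X has camera coordinates R X + t. Camera axes: x right, y down, z forward; pixel columns grow to the right and rows downward; lengths in mm; the calibration is good to about 2 mm. A picture is of the moment at which its call begins.
- r.sign_off(): hands the job in, once; it reports no verdict.
Trained networks look in the newest picture that a camera, given by its name, has taken for a name from the list of things; names that differ only in an ending like _2 or _b are one class to them, and where a whole thing is asked for, a point or a joint stands for the part that bears it (a point fixed in the world has none). Each returns a list of dicts, best first, with "confidence" (0 to 1); they miss things now and then, are a little off and sometimes report something else, mostly with a low value. They report only what shows in the picture. A call takes as long as a camera call.
- nets.trace(target, camera): "mask" (400x640 bool, what is visible of it).
- nets.tip_of(target, camera): "point" ([x, y, z] in mm, in world coordinates, good to about 4 mm: a listed point, or the origin of a listed thing).
The state is a dict: "clock": time; "qpos": joint angles; "qvel": joint speeds; "joint_efforts": joint torques, N m; "eef_pos": TCP position; "tcp_rot": TCP orientation; "contact_force": force on the tool from outside, world axes, zero at the start; "wrist_torque": the same for the moment, N m; "opening": opening from 0.0 (shut) to 1.0 (fully open).
Only numpy, scipy, OpenCV 4.12 (cv2) and the standard library are available. Lean on these libraries where they do the work, as an engineer would, in place of code of your own. Each camera call takes 0.05 s, during which the arm holds its last target.

### The job

Close down the ultrasonic homogeniser bench: first push the switch lever fully over to off, away from the robot, and only then lift anything else. Put every probe from the open stand into a hole of the closed storage case, fully home, and hang every ear defender over the horizontal bar between the two posts, one cup on each side of the bar, resting on its top pad and hanging still. Leave the bottle, the beaker and the glove box alone.

Things in the scene. Friction and masses are not known exactly. Their poses are not given: they have to be found in the camera images.
- defender0_pad (a point): Centre of the black top pad of ear defender 0: a rigid roof shape, 86 mm along x (across the arch), 28 mm along y (headband width), 24 mm thick, each half falling 0.7 rad outwards from its ridge; 124 mm above the cup bottoms when standing; z is the arch's up. The inner ridge, 12 mm below the point, sits on the bar when hung: grip across the 28 mm width, fingertips ending above it. None also if this ear defender is absent.
- defender1_pad (a point): Centre of the black top pad of ear defender 1: a rigid roof shape, 86 mm along x (across the arch), 28 mm along y (headband width), 24 mm thick, each half falling 0.7 rad outwards from its ridge; 124 mm above the cup bottoms when standing; z is the arch's up. The inner ridge, 12 mm below the point, sits on the bar when hung: grip across the 28 mm width, fingertips ending above it. None also if this ear defender is absent.
- defender2_pad (a point): Centre of the black top pad of ear defender 2: a rigid roof shape, 86 mm along x (across the arch), 28 mm along y (headband width), 24 mm thick, each half falling 0.7 rad outwards from its ridge; 124 mm above the cup bottoms when standing; z is the arch's up. The inner ridge, 12 mm below the point, sits on the bar when hung: grip across the 28 mm width, fingertips ending above it. None also if this ear defender is absent.
- probe0_head (a point): Centre of the head of probe 0: vertical cylinder 26 mm in diameter, 34 mm tall, plain steel; from its underside (17 mm below the point) a 14 mm diameter rod with a small bevelled tip runs 80 mm down. 130 g. It hangs by its head in a hole of the stand. The point's z axis runs along the rod, upwards. None also if absent.
- probe1_head (a point): Centre of the head of probe 1: vertical cylinder 26 mm in diameter, 34 mm tall, plain steel; from its underside (17 mm below the point) a 14 mm diameter rod with a small bevelled tip runs 80 mm down. 130 g. It hangs by its head in a hole of the stand. The point's z axis runs along the rod, upwards. None also if absent.
- probe2_head (a point): Centre of the head of probe 2: vertical cylinder 26 mm in diameter, 34 mm tall, plain steel; from its underside (17 mm below the point) a 14 mm diameter rod with a small bevelled tip runs 80 mm down. 130 g. It hangs by its head in a hole of the stand. The point's z axis runs along the rod, upwards. None also if absent.
- rail: Fixed horizontal steel bar held by two retort stands. Origin on the bench under the bar's middle; its y axis runs along the bar, x across it.
- rail_mid (a point): Middle of the bar, on its axis, 155 mm above the bench; same axes as rail. The bar is 14 mm in diameter. Two posts stand 160 mm either side along y, 187 mm tall, on foot plates 120 x 70 x 12 mm. A hung ear defender's pad centre sits 21 mm above this axis. Three fit between the posts, 100 mm apart.
- stand: Fixed open aluminium working stand in which the probes start: a plate 60 (x) x 150 (y) mm with its top 95 mm above the bench, on two end walls; three loose 18 mm holes in a row, 50 mm apart along y, one in the middle. Origin on the bench under its middle.
- case: Fixed closed grey plastic storage case, a block 60 (x) x 150 (y) x 95 mm tall. Origin on the bench under its middle.
- case_hole0 (a point): Mouth centre, at the top face (95 mm above the bench), of one storage hole: vertical, 16 mm in diameter (2 mm wider than a probe's rod), 88 mm deep, bevelled rim; 50 mm from the middle along the case's -y. A probe is fully home when its head rests on the top face, its centre 17 mm above this point.
- case_hole1 (a point): The same for the middle hole.
- case_hole2 (a point): The same for the third hole, 50 mm along the case's +y.
- switch_base: Fixed grey toggle-switch block of the ultrasonic unit, 70 x 50 x 25 mm. Origin on the bench under its middle. The lever swings in its x-z plane about a pivot 22 mm above the origin.
- switch_tip (a point): Centre of the 26 mm ball knob at the end of the switch lever, 80 mm from the pivot.
- switch (a joint): Angle of the switch lever, rad: 0 leans to the block's -x (on, 0.5 rad short of upright), 1.0 leans to its +x (off, 0.5 rad past upright). It stays where it is left, moved by less than 2 N at the knob.
- bottle: Bystander: clear bottle with a blue cap, 72 mm in diameter, 170 mm tall; origin under its middle. Leave alone.
- beaker: Bystander: glass beaker, 70 mm in diameter, 90 mm tall; origin under its middle. Leave alone.
- glovebox: Bystander: paper glove box, 120 (x) x 220 (y) x 75 mm; origin under its middle. Leave alone.
- defender0: Ear defender 0: a rigid arch 140 mm tall, 220 g. Two grey cups (26 x 64 x 70 mm tall, 146 mm over their outer faces, 79 mm clear between the black cushions inside) joined by a steel band with a pad on top; it stands on the flat bottoms of its cups. Origin midway between the cup bottoms; x across the arch, cup to cup, y along the headband's width, z up.
- defender1: Ear defender 1: a rigid arch 140 mm tall, 220 g. Two grey cups (26 x 64 x 70 mm tall, 146 mm over their outer faces, 79 mm clear between the black cushions inside) joined by a steel band with a pad on top; it stands on the flat bottoms of its cups. Origin midway between the cup bottoms; x across the arch, cup to cup, y along the headband's width, z up.
- defender2: Ear defender 2: a rigid arch 140 mm tall, 220 g. Two grey cups (26 x 64 x 70 mm tall, 146 mm over their outer faces, 79 mm clear between the black cushions inside) joined by a steel band with a pad on top; it stands on the flat bottoms of its cups. Origin midway between the cup bottoms; x across the arch, cup to cup, y along the headband's width, z up.

How it is judged:
By the outcome, as a careful person would: the job done as asked, in the order asked, and still so for the second after the job is handed in, with the robot touching nothing.
Of defender0, defender1, defender2 only 2 to 3 are there at a start; the rules pass over those that are not, and their reading is None.
Of probe0, probe1, probe2 only 2 to 3 are there at a start; the rules pass over those that are not, and their reading is None.
At some moment in a run one of defender0, defender1, defender2 may be knocked a few centimetres aside while the robot is not near it.
It also fails if it takes over 210 s, if anything falls off the work surface, if the arm or the gripper's body presses on something with over 40 N, if the wrist force passes 120 N, or if a joint passes its speed limit or range.

## Working session

There is one attempt and no reset: what is moved stays moved. The work goes in short steps, Python scripts to look and compute and a tool call to move; the robot and the scene stay as the last step left them, time stands still between calls to the robot, and variables do not carry over. Pictures are saved under pics/ and viewed, and the job is handed in when it is done.

Besides the shell and the picture viewer there is one more tool, called after "Request:" by a JSON object that holds its "method" and its "body". carry_out: Moves the arm, as the interface text tells. Its arguments: {"type":"object","properties":{"increments":{"type":"array","items":{"type":"array","items":{"type":"array","items":{"type":"number","minimum":-1,"maximum":1}}}},"hand":{"type":"number"},"squeeze":{"type":"number"}},"required":["increments"]}

```bash
mkdir -p pics; python3 - <<'E'
from rig import sense, optics, r, nets
import cv2
print(sense()); print(r.tip_reach)
for n in ["scene","top","wrist"]:
    f=optics.grab_frame(n); cv2.imwrite(f"pics/{n}0.png",f["img"][...,::-1])
    print(n,f["fov_y"],f["cx"],f["cy"],f["R"].round(3).tolist(),f["t"].round(1).tolist())
for n in ["defender0_pad","probe0_head","rail_mid","stand","case","case_hole0","case_hole1","case_hole2","switch_base","switch_tip","bottle","beaker","glovebox","rail","defender0"]:
  for c in ["scene","top"]:
    for d in nets.tip_of(n,c): print(n,c,[round(float(v)) for v in d["point"]],round(float(d["confidence"]),2))
E
```

```text
{'clock': 0.0, 'qpos': array([-1.30338874e+00,  3.53668119e-01,  1.63414411e+00,  1.15222343e-05,
        1.15517163e+00, -2.41694405e-03]), 'qvel': array([ 0.00067338, -0.00139595,  0.00083317, -0.00101559,  0.00097798,
        0.00044406]), 'joint_efforts': array([-9.43788000e-04, -6.05254769e+01, -3.42060077e+01, -6.49008211e-05,
        9.29686474e-03,  7.47229265e-07]), 'eef_pos': array([ 166.47742769, -601.96065102,  252.54490712]), 'tcp_rot': array([-3.14020147e+00, -1.38972364e-05,  2.69819858e-01]), 'contact_force': array([-0.05069939, -0.52981766,  0.14252364]), 'wrist_torque': array([-0.0156112 ,  0.04376936, -0.00652707]), 'opening': 0.9990553321582862}
22.0
scene 52.05907943552563 319.85520812892577 201.10975495416685 [[-0.512, 0.859, -0.018], [0.488, 0.274, -0.829], [-0.707, -0.433, -0.559]] [346.9, -185.3, 1812.6]
top 49.633429454239575 321.01130028077733 196.64059298382458 [[0.009, -1.0, 0.005], [-0.997, -0.009, -0.076], [0.076, -0.005, -0.997]] [-41.1, 593.0, 1321.0]
wrist 58.03431890864139 320.25090834026 201.2122243855903 [[0.266, -0.964, -0.001], [-0.917, -0.254, 
[... 1371 characters left out ...]
0.68
switch_tip top [640, 152, 110] 0.75
switch_tip top [449, 308, 97] 0.45
switch_tip top [519, 383, 101] 0.39
bottle scene [699, 376, 2] 0.56
bottle top [697, 369, 0] 0.75
bottle top [647, 200, -1] 0.2
beaker scene [782, -129, 0] 0.87
beaker scene [442, -124, 2] 0.7
beaker top [787, -127, -2] 0.85
glovebox scene [563, -535, 3] 0.79
glovebox scene [548, 385, 3] 0.72
glovebox top [699, 370, 1] 0.74
glovebox top [569, -529, -4] 0.59
rail scene [700, 369, 1] 0.68
rail top [549, 384, 0] 0.37
defender0 scene [427, -304, 0] 0.9
defender0 scene [443, -127, -1] 0.83
defender0 scene [454, 37, 2] 0.79
defender0 top [455, 38, -2] 0.94
defender0 top [444, -122, -1] 0.8
defender0 top [428, -304, 0] 0.76
```

View pics/scene0.png

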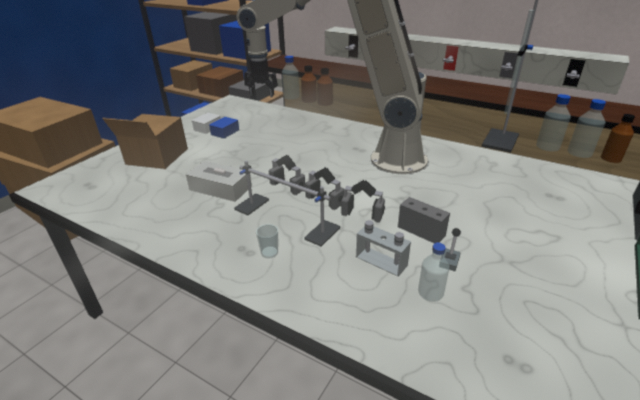

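View pics/top0.png

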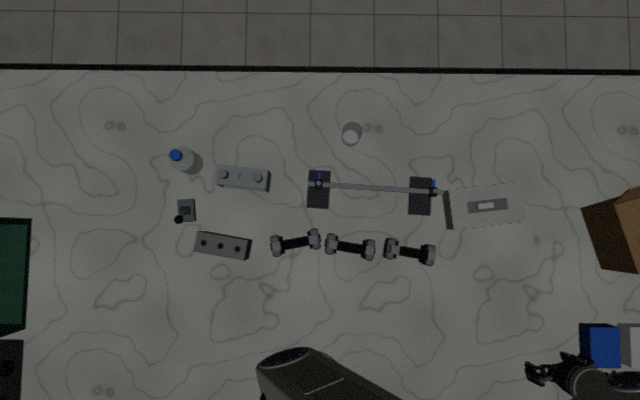

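View pics/wrist0.png

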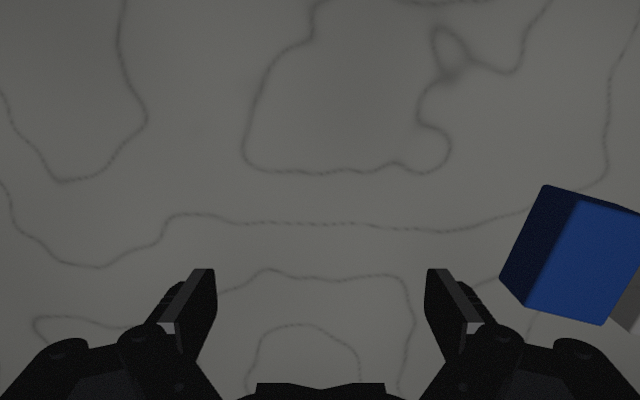

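```bash
cat > h.py <<'E'
from rig import sense, optics, r, nets
import cv2, numpy as np
from scipy.spatial.transform import Rotation as Ro
np.set_printoptions(suppress=True,precision=2,linewidth=150)
def cloud(n):
    f=optics.grab_frame(n); d=f["range_z"]; h,w=d.shape
    fl=h/2/np.tan(np.radians(f["fov_y"])/2)
    v,u=np.mgrid[:h,:w]
    P=np.stack([(u-f["cx"])/fl*d,(v-f["cy"])/fl*d,d],-1)
    W=(P-f["t"])@f["R"]; W[d<=0]=np.nan
    return f,W
def sel(W,x0,x1,y0,y1,z0,z1):
    m=(W[...,0]>x0)&(W[...,0]<x1)&(W[...,1]>y0)&(W[...,1]<y1)&(W[...,2]>z0)&(W[...,2]<z1)
    return W[m]
def rect(p):
    (c,s,a)=cv2.minAreaRect(p[:,:2].astype(np.float32)); return np.array(c),s,a
# move to target: returns normalised row(s) from commanded pose ~ sensed pose
def rel(p,rpy,p0=None,r0=None):
    s=sense(); p0=s["eef_pos"] if p0 is None else np.array(p0); r0=s["tcp_rot"] if r0 is None else r0
    R0=Ro.from_euler("xyz",r0)
    d=R0.inv().apply(np.array(p)-p0)
    w=(R0.inv()*Ro.from_euler("xyz",rpy)).as_rotvec()
    print("row",np.r_[d/400,np.degrees(w)/60].round(4).tolist(),"mm",np.linalg.norm(d).round(1),"deg",np.degrees(np.linalg.norm(w)).round(1))
E
python3 - <<'E'
from h import *
for c in ["top","scene"]:
    f,W=cloud(c)
    print(c,"table",np.nanmedian(sel(W,200,700,-200,400,-15,15)[:,2]))
    for nm,b in dict(case=(390,500,170,340,90,104),stand=(600,690,110,290,90,101),heads=(600,690,110,290,122,140),knob=(480,600,350,410,60,130),
        d0=(380,520,-30,100,115,150),d1=(380,520,-200,-60,115,150),d2=(380,520,-360,-240,115,150),rail=(560,660,-320,-70,150,165),posts=(540,680,-400,0,170,195),bot=(640,760,320,420,150,190),
        ).items():
        p=sel(W,*b)
        if len(p)<5: print(nm,len(p)); continue
        print(nm,len(p),"mean",p.mean(0),"zmed",np.median(p[:,2]),"rect",rect(p),"min",p.min(0),"max",p.max(0))
E
```

```text
top table 0.06963842220175756
case 986 mean [442.85 255.64  95.1 ] zmed 95.00932256830099 rect (array([443.07, 256.16]), (151.55477905273438, 60.17203903198242), 80.17475128173828) min [400.92 178.56  90.01] max [484.   333.45 102.51]
stand 831 mean [645.14 198.07  95.12] zmed 95.11568007091958 rect (array([645.71, 199.54]), (151.51129150390625, 60.61387634277344), 84.19569396972656) min [608.38 122.19  90.05] max [682.17 277.69 100.97]
heads 124 mean [645.99 198.95 129.26] zmed 129.15268105621413 rect (array([645.29, 197.79]), (122.67638397216797, 24.065641403198242), 84.0597152709961) min [628.03 137.05 123.34] max [662.57 258.31 136.74]
knob 75 mean [520.13 376.63 100.01] zmed 105.12669880988153 rect (array([520.85, 375.79]), (22.289073944091797, 31.096065521240234), 77.9822769165039) min [506.65 365.54  60.99] max [537.15 388.99 111.49]
d0 231 mean [454.05  38.61 128.79] zmed 128.5821811413597 rect (array([453.8 ,  38.06]), (27.685670852661133, 77.6485366821289), 11.311134338378906) min [435.11   1.03 115.1 ] max [472.56  78.42 144.74]
d1 235 mean [ 442.08 -123.74  128.64] zmed 1
[... 2422 characters left out ...]
8936) min [ 415.48 -333.24  115.  ] max [ 446.62 -265.15  138.44]
rail 232 mean [ 613.61 -189.28  156.51] zmed 157.02129892091858 rect (array([ 612.58, -195.08]), (250.25929260253906, 15.130584716796875), 86.30572509765625) min [ 599.14 -319.73  150.01] max [627.64 -70.27 162.6 ]
posts 36 mean [ 612.43 -193.32  178.93] zmed 179.50430933303136 rect (array([ 616.74, -187.77]), (335.2718200683594, 22.570552825927734), 85.44271850585938) min [ 592.77 -354.44  170.05] max [627.2  -20.17 186.62]
bot 140 mean [702.34 375.22 164.75] zmed 167.05283665755718 rect (array([698.38, 374.37]), (32.43836212158203, 30.786773681640625), 26.788616180419922) min [680.75 358.38 150.02] max [714.44 390.61 171.18]
```

```bash
python3 - <<'E'
from h import *
for c in ["top","scene"]:
    f,W=cloud(c)
    p=sel(W,490,600,340,420,20,29); print(len(p),p.mean(0),rect(p),p.min(0),p.max(0))
    p=sel(W,490,600,340,420,80,130); print("knob",len(p),p.mean(0),p.min(0),p.max(0))
    A=np.c_[2*p,np.ones(len(p))]; s=np.linalg.lstsq(A,(p**2).sum(1),rcond=None)[0]; print("sph",s[:3],np.sqrt(s[3]+s[:3]@s[:3]))
    if c=="top": 
        im=cv2.resize(f["img"][140:290,150:450],None,fx=2.6,fy=2.6,interpolation=cv2.INTER_CUBIC); im=np.clip(im.astype(float)*1.6,0,255).astype(np.uint8)
        cv2.imwrite("pics/top1.png",im[...,::-1])
E
```

```text
229 [551.08 377.7   24.95] (array([548.29, 381.46]), (69.52520751953125, 50.54947280883789), 5.492768287658691) [513.84 353.38  20.18] [582.19 407.63  28.94]
knob 64 [518.36 376.36 105.25] [506.6  366.87  96.02] [529.89 387.28 112.23]
sph [518.09 377.64 101.  ] 10.710622155976662
150 [551.2  390.32  23.72] (array([549.43, 385.72]), (73.78479766845703, 45.05914306640625), 5.579037666320801) [511.65 359.95  20.42] [584.12 410.12  28.92]
knob 68 [525.48 382.07  98.43] [508.12 369.18  80.89] [534.07 393.06 109.9 ]
sph [519.99 380.64  94.68] 12.803859569008955
```

View pics/top1.png

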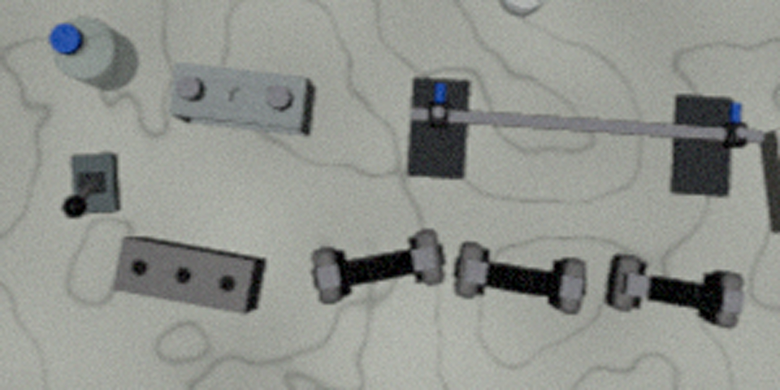

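```bash
python3 - <<'E'
from h import *
pi=np.pi
rel([280,-230,270],[pi,0,np.radians(60)])
E
```

```text
row [0.5214, -0.8217, -0.0417, -0.0, -0.0, -0.7424] mm 389.6 deg 44.5
```

Request:
{"method": "carry_out", "body": {"increments": [[[0.52,-0.82,-0.042,0,0,-0.74],[0.52,-0.82,-0.042,0,0,-0.74],[0.52,-0.82,-0.042,0,0,-0.74],[0.52,-0.82,-0.042,0,0,-0.74],[0.52,-0.82,-0.042,0,0,-0.74]]], "hand": 1}}

```text
clock: 2.27
eef_pos: [227.2, -401.4, 262.2]
tcp_rot: [3.141, -0.0, 0.9]
contact_force: [2.2, -0.2, 1.1]
opening: 0.297
```

```bash
python3 - <<'E'
from h import *
pi=np.pi
print(sense()["qpos"])
rel([330,-60,270],[pi,0,np.radians(80)])
E
```

```text
[-1.06  0.08  1.96  0.    1.1  -0.39]
row [0.8285, -0.329, -0.0193, 0.0001, -0.0001, -0.4735] mm 356.7 deg 28.4
```

Request:
{"method": "carry_out", "body": {"increments": [[[0.83,-0.33,-0.02,0,0,-0.47],[0.83,-0.33,-0.02,0,0,-0.47],[0.83,-0.33,-0.02,0,0,-0.47],[0.83,-0.33,-0.02,0,0,-0.47],[0.83,-0.33,-0.02,0,0,-0.47]]]}}

```text
clock: 2.68
eef_pos: [288.2, -202.4, 267.2]
tcp_rot: [3.141, 0.0, 1.394]
contact_force: [1.6, 0.3, -0.2]
opening: 0.001
```

```bash
python3 - <<'E'
from h import *
pi=np.pi
print(sense()["qpos"])
rel([430,140,260],[pi,0,np.radians(95)])
E
```

```text
[-0.62 -0.12  2.14  0.    1.11 -0.44]
row [0.905, 0.1983, 0.018, 0.0009, 0.0004, -0.2522] mm 370.7 deg 15.1
```

Request:
{"method": "carry_out", "body": {"increments": [[[0.9,0.2,0.018,0,0,-0.25],[0.9,0.2,0.018,0,0,-0.25],[0.9,0.2,0.018,0,0,-0.25],[0.9,0.2,0.018,0,0,-0.25],[0.9,0.2,0.018,0,0,-0.25]]]}}

```text
clock: 3.1
eef_pos: [370.2, -10.3, 263.4]
tcp_rot: [3.14, 0.0, 1.649]
contact_force: [1.2, -0.8, -0.5]
opening: -0.002
```

Request:
{"method": "carry_out", "body": {"increments": [[[0.42,0.2,0,0,0,0],[0.42,0.2,0,0,0,0],[0.42,0.2,0,0,0,0],[0.42,0.2,0,0,0,0],[0.42,0.2,0,0,0,0]]]}}

```text
clock: 3.52
eef_pos: [438.0, 165.5, 263.2]
tcp_rot: [3.14, -0.002, 1.651]
contact_force: [0.5, -0.8, 0.0]
opening: 0.001
```

```bash
python3 - <<'E'
from h import *
pi=np.pi
print(sense()["qpos"])
rel([465,374,200],[pi,0,np.radians(95.5)])
E
```

```text
[0.36 0.09 1.95 0.   1.1  0.28]
row [0.5141, 0.1086, 0.1591, 0.0018, -0.0015, -0.0154] mm 219.6 deg 0.9
```

Request:
{"method": "carry_out", "body": {"increments": [[[0.5,0.1,0.05,0,0,0],[0.5,0.1,0.05,0,0,0],[0.5,0.1,0.05,0,0,0],[0.51,0.1,0.16,0,0,0],[0.51,0.1,0.16,0,0,0]]]}}

```text
clock: 3.93
eef_pos: [459.7, 357.9, 207.1]
tcp_rot: [3.139, -0.002, 1.649]
contact_force: [1.0, -1.0, 0.6]
opening: 0.0
```

```bash
python3 - <<'E'
from h import *
pi=np.pi
print(sense()["eef_pos"])
f,W=cloud("scene");p=sel(W,490,534,340,420,80,109);print(p.mean(0))
f,W=cloud("wrist"); cv2.imwrite("pics/w1.png",f["img"][...,::-1])
rel([465,374,97],[pi,0,np.radians(95.5)])
E
```

```text
[459.66 357.88 207.1 ]
[525.4  382.21  98.74]
row [0.0373, 0.0215, 0.2651, -0.0032, 0.001, -0.0143] mm 107.4 deg 0.9
```

View pics/w1.png

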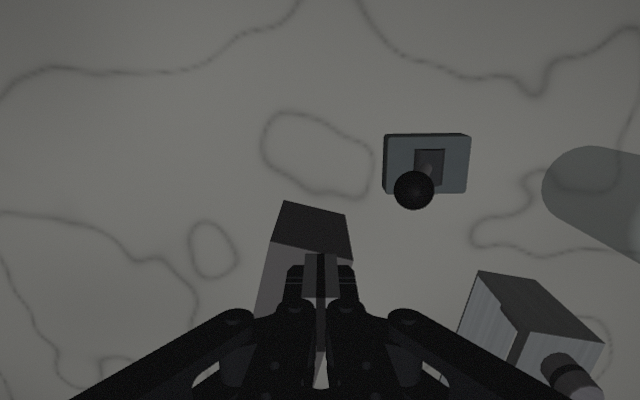

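Request:
{"method": "carry_out", "body": {"increments": [[[0.04,0.01,0.1,0,0,0],[0.05,0.01,0.28,0,0,0],[0.05,0.01,0.28,0,0,0],[0.05,0.01,0.28,0,0,0],[0.05,0.01,0.28,0,0,0]]]}}

```text
clock: 4.45
eef_pos: [460.8, 374.3, 94.1]
tcp_rot: [-3.139, 0.002, 1.649]
contact_force: [0.3, 0.1, 0.2]
opening: 0.002
```

```bash
python3 - <<'E'
from h import *
pi=np.pi
s=sense();print(s["eef_pos"],s["contact_force"])
d=np.radians(5.5)
rel([465+125*np.cos(d),377+125*np.sin(d),97],[pi,0,np.radians(95.5)])
E
```

```text
[460.81 374.29  94.15] [0.33 0.1  0.16]
row [0.0116, 0.3234, -0.008, -0.0027, 0.0019, -0.0173] mm 129.5 deg 1.1
```

Request:
{"method": "carry_out", "body": {"increments": [[[0.005,0.05,0,0,0,0],[0.005,0.1,0,0,0,0],[0.01,0.14,0,0,0,0],[0.01,0.17,0,0,0,0],[0.01,0.2,0,0,0,0]]]}}

```text
clock: 4.87
eef_pos: [542.9, 386.0, 97.7]
tcp_rot: [3.139, -0.002, 1.648]
contact_force: [-0.5, 1.4, -0.3]
opening: -0.001
```

```bash
python3 - <<'E'
from h import *
f,W=cloud("scene");p=sel(W,500,630,340,420,80,115);print(p.mean(0),p.min(0),p.max(0)); s=sense();print(s["eef_pos"],s["contact_force"])
cv2.imwrite("pics/s2.png",cv2.resize(f["img"][150:320,340:540],None,fx=3,fy=3)[...,::-1])
E
```

```text
[570.5  387.74 101.48] [543.42 373.18  82.1 ] [584.54 398.7  111.8 ]
[544.84 386.2   97.38] [2.2  0.23 0.52]
```

View pics/s2.png

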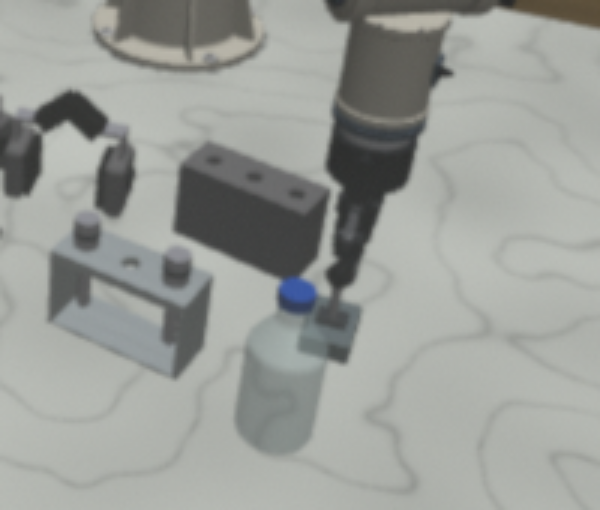

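Request:
{"method": "carry_out", "body": {"increments": [[[0,0.015,0,0,0,0],[0,0.025,0,0,0,0],[0,0.035,0,0,0,0],[0,0.04,0,0,0,0],[0,0.04,0,0,0,0]]]}}

```text
clock: 5.33
eef_pos: [556.9, 386.8, 94.6]
tcp_rot: [-3.141, 0.0, 1.649]
contact_force: [0.4, 0.1, 0.7]
opening: 0.002
```

Request:
{"method": "carry_out", "body": {"increments": [[[0,0.006,0,0,0,0],[0,0.012,0,0,0,0],[0,0.018,0,0,0,0],[0,0.018,0,0,0,0]]]}}

```text
clock: 5.67
eef_pos: [560.0, 386.9, 94.2]
tcp_rot: [-3.133, 0.002, 1.648]
contact_force: [-17.5, -0.4, 9.4]
opening: -0.003
```

```bash
python3 - <<'E'
from h import *
f,W=cloud("scene");p=sel(W,560,640,340,420,75,115);print(p.mean(0),p.min(0),p.max(0)); s=sense();print(s["eef_pos"],s["contact_force"])
E
```

```text
[587.17 389.51  95.95] [561.65 376.74  78.45] [601.83 400.85 114.57]
[560.   386.92  94.18] [-16.71  -0.6    9.1 ]
```

Request:
{"method": "carry_out", "body": {"increments": [[[0,-0.03,0,0,0,0],[0,-0.06,0,0,0,0],[0,-0.07,-0.1,0,0,0],[0,-0.07,-0.2,0,0,0],[0,-0.07,-0.3,0,0,0]]]}}

```text
clock: 6.13
eef_pos: [535.1, 384.9, 215.6]
tcp_rot: [-3.14, 0.001, 1.649]
contact_force: [0.7, 0.6, -1.6]
opening: -0.002
```

```bash
python3 - <<'E'
from h import *
pi=np.pi
s=sense();print(s["eef_pos"],s["contact_force"],s["qpos"])
for c in ["scene","top"]:
    f,W=cloud(c);p=sel(W,560,640,340,420,75,115);print(len(p),p.mean(0),p.min(0),p.max(0))
    if c=="scene":cv2.imwrite("pics/s3.png",cv2.resize(f["img"][150:320,340:540],None,fx=3,fy=3)[...,::-1])
rel([560,200,270],[pi,0,np.radians(84)])
E
```

```text
[535.07 384.92 215.57] [ 0.7   0.6  -1.56] [ 0.62  0.44  1.59 -0.    1.11  0.54]
66 [592.62 388.74  95.81] [579.3  376.21  83.17] [600.19 400.37 105.32]
69 [584.62 382.84  99.17] [572.22 372.85  75.6 ] [597.45 395.02 109.33]
row [-0.4709, 0.0168, -0.1216, 0.0094, -0.0067, 0.1748] mm 194.6 deg 10.5
```

View pics/s3.png

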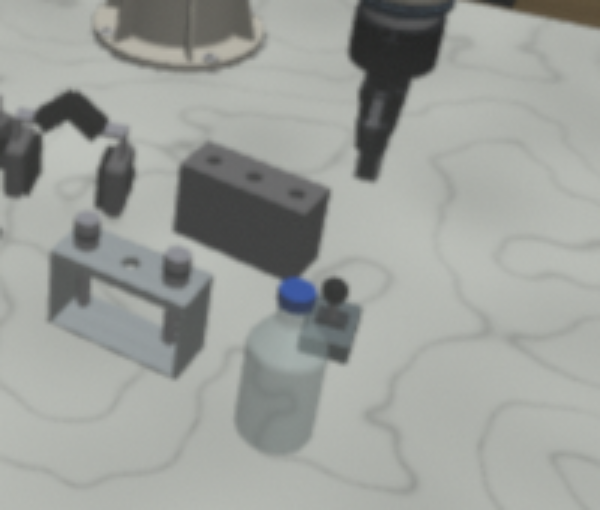

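Request:
{"method": "carry_out", "body": {"increments": [[[-0.45,0.02,-0.12,0,0,0.17],[-0.45,0.02,-0.12,0,0,0.17],[-0.45,0.02,-0.12,0,0,0.17],[-0.45,0.02,-0.12,0,0,0.17],[-0.45,0.02,-0.12,0,0,0.17]]], "hand": 0.2}}

```text
clock: 6.65
eef_pos: [558.4, 202.8, 263.8]
tcp_rot: [3.14, 0.001, 1.47]
contact_force: [-0.1, 0.1, 0.4]
opening: 0.705
```

```bash
python3 - <<'E'
from h import *
pi=np.pi
s=sense();print(s["eef_pos"],s["tcp_rot"],s["opening"])
f,W=cloud("wrist"); C=-f["R"].T@f["t"]; print("cam",C, Ro.from_euler("xyz",s["tcp_rot"]).inv().apply(C-s["eef_pos"]))
R=Ro.from_euler("xyz",s["tcp_rot"]).inv().as_matrix(); print((R@f["R"].T)[:,2])
cv2.imwrite("pics/w2.png",f["img"][...,::-1])
rel([640,90,290],[pi,0,np.radians(84)])
E
```

```text
[558.38 202.76 263.83] [3.14 0.   1.47] 0.7052192854747485
cam [567.62 280.95 383.78] [  78.63    1.5  -120.01]
[-0.31  0.    0.95]
row [-0.256, 0.23, -0.063, 0.0025, 0.0013, 0.0024] mm 140.0 deg 0.2
```

View pics/w2.png

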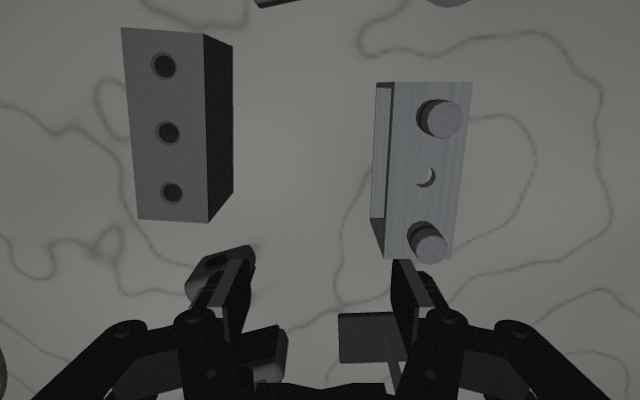

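```bash
cat >> h.py <<'E'
def proj(f,u,v,z):
    fl=f["img"].shape[0]/2/np.tan(np.radians(f["fov_y"])/2)
    d=f["R"].T@np.array([(u-f["cx"])/fl,(v-f["cy"])/fl,1]); C=-f["R"].T@f["t"]
    return C+d*(z-C[2])/d[2]
def holes(f,win,thr=None):
    u0,u1,v0,v1=win
    g=cv2.cvtColor(f["img"],cv2.COLOR_RGB2GRAY)[v0:v1,u0:u1]
    t=thr or cv2.threshold(g,0,255,cv2.THRESH_OTSU)[0]
    cs,_=cv2.findContours((g<t).astype(np.uint8),cv2.RETR_EXTERNAL,cv2.CHAIN_APPROX_NONE)
    c=max(cs,key=cv2.contourArea); e=cv2.fitEllipse(c)
    return e[0][0]+u0,e[0][1]+v0,e[1],t
def circ(W,m,z0,z1):
    pass
E
python3 - <<'E'
from h import *
f,W=cloud("wrist")
for win in [(145,185,46,88),(148,190,112,153),(152,192,172,213)]:
    u,v,a,t=holes(f,win); print("hole",u,v,a,t,proj(f,u,v,95))
p=sel(W,390,500,170,340,91,98); print("case",len(p),np.median(p[:,2]),rect(p))
p=sel(W,600,690,110,290,91,98); print("stand",len(p),np.median(p[:,2]),rect(p))
for b in [(600,690,110,190),(600,690,210,290)]:
    p=sel(W,*b,125,133); c,rr=cv2.minEnclosingCircle(p[:,:2].astype(np.float32)); print("head",len(p),p.mean(0),c,rr)
g=cv2.resize(f["img"][20:220,120:210],None,fx=3,fy=3,interpolation=cv2.INTER_CUBIC); g2=cv2.resize(f["img"][70:270,360:480],None,fx=3,fy=3,interpolation=cv2.INTER_CUBIC)
cv2.imwrite("pics/w3.png",np.hstack([g,g2])[...,::-1])
E
```

```text
hole 163.09691619873047 64.01308250427246 (19.61452865600586, 23.068222045898438) 49.0 [453.5  305.63  95.  ]
hole 167.36248207092285 130.75391006469727 (18.247020721435547, 20.95204734802246) 51.0 [445.16 256.74  95.  ]
hole 170.9054889678955 190.631103515625 (16.946712493896484, 19.067298889160156) 51.0 [436.6  207.95  95.  ]
case 13914 94.3004675192166 (array([443.93, 256.16]), (150.3827362060547, 61.52938461303711), 80.10336303710938)
stand 10122 94.5465244247051 (array([647.04, 198.76]), (150.3219451904297, 60.92573547363281), 84.04428100585938)
head 797 [641.97 150.32 128.28] (642.4132080078125, 149.4836883544922) 13.141322135925293
head 1087 [651.62 248.85 128.39] (652.1366577148438, 248.49887084960938) 12.943007469177246
```

View pics/w3.png

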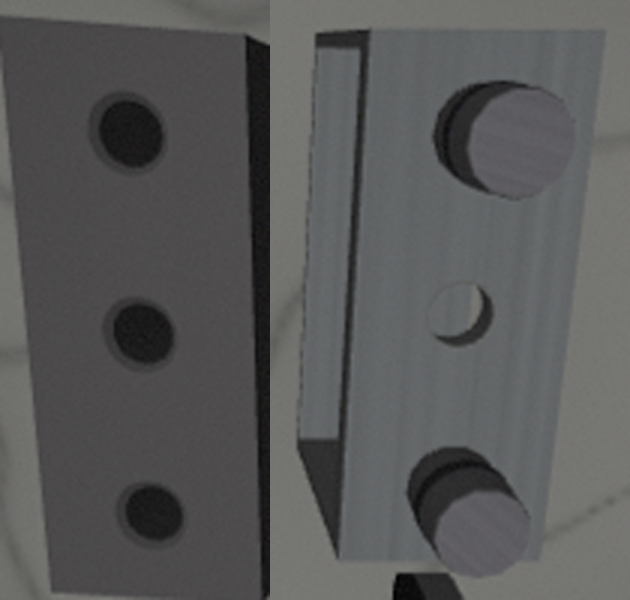

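```bash
python3 - <<'E'
from h import *
pi=np.pi
rel([652,248.6,200],[pi,0,np.radians(84)])
E
```

```text
row [0.1361, 0.2198, 0.1599, 0.002, -0.0, 0.0014] mm 121.6 deg 0.1
```

Request:
{"method": "carry_out", "body": {"increments": [[[0.136,0.22,0.05,0,0,0],[0.136,0.22,0.1,0,0,0],[0.136,0.22,0.16,0,0,0],[0.136,0.22,0.16,0,0,0],[0.136,0.22,0.16,0,0,0]]], "hand": 0.3}}

```text
clock: 7.17
eef_pos: [649.9, 252.6, 194.5]
tcp_rot: [-3.136, 0.002, 1.472]
contact_force: [-0.4, -0.4, -0.0]
opening: 0.7
```

```bash
python3 - <<'E'
from h import *
pi=np.pi
s=sense();print(s["eef_pos"],s["tcp_rot"],s["opening"])
f,W=cloud("wrist")
p=sel(W,620,690,215,290,125,133); c,rr=cv2.minEnclosingCircle(p[:,:2].astype(np.float32)); print("head",len(p),p.mean(0),c,rr)
cv2.imwrite("pics/w4.png",f["img"][...,::-1])
rel([652,248.6,121],[pi,0,np.radians(84)])
E
```

```text
[649.86 252.57 194.55] [-3.14  0.    1.47] 0.6995485620636914
head 1504 [652.35 249.62 128.25] (652.1895751953125, 248.68862915039062) 13.028739929199219
row [-0.0087, 0.0064, 0.1896, -0.0029, 0.0013, 0.0053] mm 76.0 deg 0.4
```

View pics/w4.png

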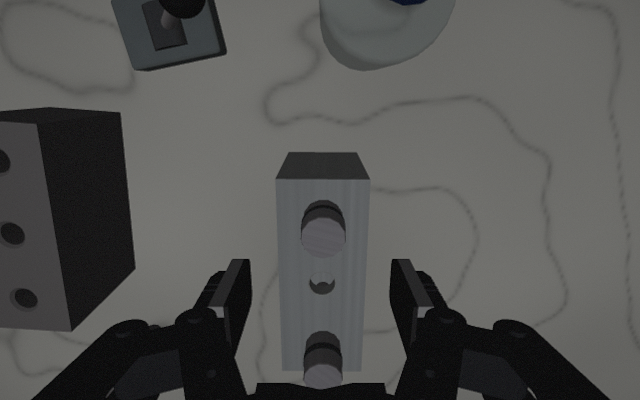

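Request:
{"method": "carry_out", "body": {"increments": [[[0,0,0.03,0,0,0],[0,0,0.08,0,0,0],[0,0,0.08,0,0,0]]]}}

```text
clock: 7.47
eef_pos: [649.1, 251.2, 164.7]
tcp_rot: [-3.139, 0.001, 1.471]
contact_force: [-0.5, -0.1, -0.3]
opening: 0.704
```

```bash
python3 - <<'E'
from h import *
pi=np.pi
s=sense();print(s["eef_pos"],s["tcp_rot"],s["opening"])
rel([652.2,248.8,121],[pi,0,np.radians(84)])
E
```

```text
[649.12 251.21 164.73] [-3.14  0.    1.47] 0.7036434888125642
row [-0.0051, 0.0085, 0.1093, -0.0024, 0.0012, 0.0046] mm 43.9 deg 0.3
```

Request:
{"method": "carry_out", "body": {"increments": [[[-0.005,0.008,0.03,0,0,0],[-0.005,0.008,0.07,0,0,0],[-0.005,0.008,0.09,0,0,0],[-0.005,0.008,0.105,0,0,0],[-0.005,0.008,0.105,0,0,0]]]}}

```text
clock: 7.88
eef_pos: [653.7, 249.1, 123.9]
tcp_rot: [-3.14, 0.001, 1.471]
contact_force: [-0.4, 0.5, 0.1]
opening: 0.706
```

```bash
python3 - <<'E'
from h import *
pi=np.pi
s=sense();print(s["eef_pos"],s["tcp_rot"],s["opening"],s["contact_force"])
f,W=cloud("wrist")
p=sel(W,620,690,215,290,125,133); c,rr=cv2.minEnclosingCircle(p[:,:2].astype(np.float32)); print("head",len(p),p.mean(0),c,rr)
cv2.imwrite("pics/w5.png",f["img"][...,::-1])
rel([652.2,248.8,121],[pi,0,np.radians(84)])
E
```

```text
[653.65 249.15 123.92] [-3.14  0.    1.47] 0.7063739498169651 [-0.36  0.53  0.12]
head 4165 [652.41 250.7  128.37] (654.4556274414062, 254.2154998779297) 35.520477294921875
row [-0.0017, -0.0044, 0.0092, -0.0004, 0.0002, 0.0044] mm 4.1 deg 0.3
```

View pics/w5.png

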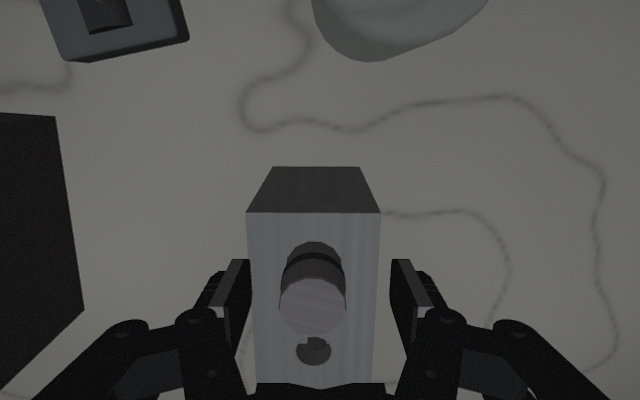

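Request:
{"method": "carry_out", "body": {"increments": [[[-0.002,-0.004,0.006,0,0,0],[-0.002,-0.004,0.006,0,0,0]]]}}

```text
clock: 8.1
eef_pos: [652.5, 248.8, 122.8]
tcp_rot: [3.141, -0.0, 1.471]
contact_force: [0.4, 0.3, -0.7]
opening: 0.703
```

Request:
{"method": "carry_out", "body": {"increments": [[[0,0,0,0,0,0],[0,0,0,0,0,0],[0,0,0,0,0,0],[0,0,0,0,0,0],[0,0,0,0,0,0]]], "hand": 1, "squeeze": 50}}

```text
clock: 8.52
eef_pos: [652.4, 248.9, 122.9]
tcp_rot: [3.142, -0.0, 1.471]
contact_force: [-3.5, -0.2, 4.4]
opening: 0.286
```

Request:
{"method": "carry_out", "body": {"increments": [[[0,0,0,0,0,0],[0,0,0,0,0,0],[0,0,0,0,0,0]]]}}

```text
clock: 8.77
eef_pos: [652.4, 248.9, 122.9]
tcp_rot: [-3.142, -0.0, 1.471]
contact_force: [-3.0, -0.0, 6.1]
opening: 0.294
```

Request:
{"method": "carry_out", "body": {"increments": [[[0,0,-0.05,0,0,0],[0,0,-0.12,0,0,0],[0,0,-0.2,0,0,0],[0,0,-0.28,0,0,0],[0,0,-0.3,0,0,0]]]}}

```text
clock: 9.18
eef_pos: [654.7, 249.6, 248.0]
tcp_rot: [3.135, -0.003, 1.471]
contact_force: [0.5, 0.0, -1.0]
opening: 0.287
```

Request:
{"method": "carry_out", "body": {"increments": [[[0,0,-0.02,0,0,0],[0,0,-0.02,0,0,0]]]}}

```text
clock: 9.35
eef_pos: [652.9, 248.9, 251.4]
tcp_rot: [3.14, -0.001, 1.471]
contact_force: [-0.7, 1.0, -2.0]
opening: 0.291
```

```bash
python3 - <<'E'
from h import *
pi=np.pi
s=sense();print(s["eef_pos"],s["tcp_rot"],s["opening"],s["contact_force"])
f,W=cloud("wrist")
cv2.imwrite("pics/w6.png",f["img"][...,::-1])
# cloud in tool frame
T=Ro.from_euler("xyz",s["tcp_rot"]).inv().apply((W-s["eef_pos"]).reshape(-1,3)).reshape(W.shape)
for z0 in (30,50,70,85):
    p=sel(T,-30,30,-20,20,z0,z0+12); 
    if len(p)>20: print(z0,len(p),p.mean(0),p.min(0),p.max(0))
rel([452.5,305.4,235],[pi,0,np.radians(80)])
E
```

```text
[652.86 248.92 251.39] [ 3.14 -0.    1.47] 0.290879349418614 [-0.69  1.01 -2.02]
50 220 [ 5.11  1.33 55.8 ] [ 0.7  -5.31 50.04] [ 6.98  7.98 62.  ]
70 159 [ 5.03  1.47 75.79] [ 0.95 -5.37 70.03] [ 6.75  8.07 81.89]
85 130 [ 5.05  1.18 90.69] [ 0.84 -5.39 85.13] [ 6.81  7.86 96.82]
row [0.0912, -0.5111, 0.0371, -0.0003, 0.0002, 0.0711] mm 208.2 deg 4.3
```

View pics/w6.png

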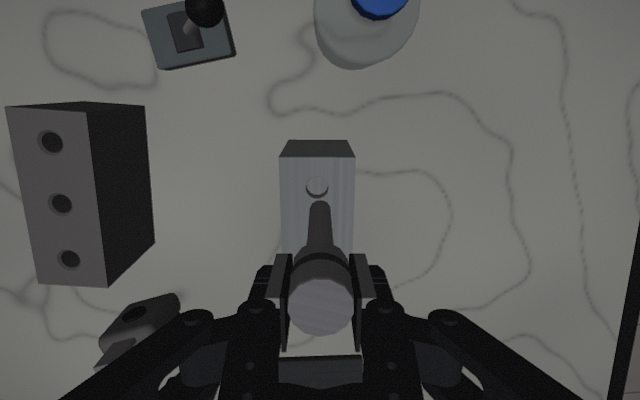

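Request:
{"method": "carry_out", "body": {"increments": [[[0.09,-0.51,0.02,0,0,0.07],[0.09,-0.51,0.02,0,0,0.07],[0.09,-0.51,0.02,0,0,0.07],[0.09,-0.51,0.02,0,0,0.07],[0.09,-0.51,0.02,0,0,0.07]]]}}

```text
clock: 9.82
eef_pos: [450.2, 304.4, 240.0]
tcp_rot: [-3.139, 0.002, 1.397]
contact_force: [0.2, 1.1, -1.4]
opening: 0.289
```

Request:
{"method": "carry_out", "body": {"increments": [[[0,0,0.03,0,0,0],[0,0,0.03,0,0,0]]]}}

```text
clock: 9.98
eef_pos: [449.7, 304.4, 227.2]
tcp_rot: [-3.138, 0.004, 1.4]
contact_force: [-0.4, 0.1, -1.2]
opening: 0.287
```

```bash
cat >> h.py <<'E'
def tool(W,s): return Ro.from_euler("xyz",s["tcp_rot"]).inv().apply((W-s["eef_pos"]).reshape(-1,3)).reshape(W.shape)
E
python3 - <<'E'
from h import *
pi=np.pi
s=sense();print(s["eef_pos"],s["tcp_rot"],s["opening"],s["contact_force"])
f,W=cloud("wrist")
cv2.imwrite("pics/w7.png",f["img"][...,::-1])
T=tool(W,s)
p=sel(T,-30,30,-20,20,60,90); print(p.min(0),p.max(0))
p=sel(W,390,500,170,350,91,98); print("case",len(p),np.median(p[:,2]),rect(p))
p=sel(W,390,500,160,350,91,98); R=rect(p)
rel([451.2,305.5,222],[pi,0,np.radians(80)])
E
```

```text
[449.68 304.4  227.24] [-3.14  0.    1.4 ] 0.2866684739804096 [-0.45  0.14 -1.19]
[ 0.64 -5.35 60.02] [ 7.06  8.18 89.98]
case 6296 94.44618154768347 (array([443.9 , 256.18]), (150.6381378173828, 60.23320770263672), 80.02311706542969)
row [0.0023, -0.001, 0.0157, -0.0025, 0.0027, 0.0026] mm 6.4 deg 0.3
```

View pics/w7.png

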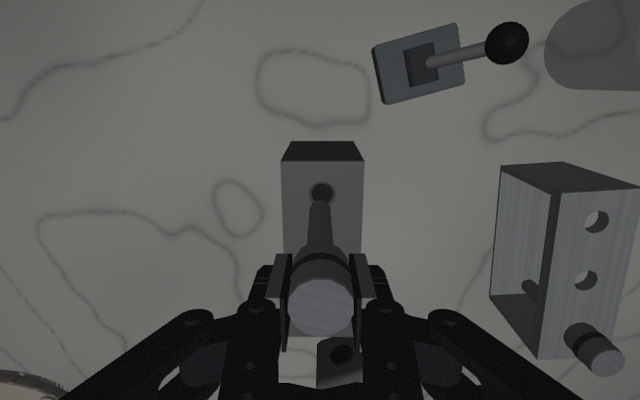

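Request:
{"method": "carry_out", "body": {"increments": [[[0.002,0,0.012,0,0,0],[0.002,0,0.012,0,0,0],[0.002,0,0.012,0,0,0]]]}}

```text
clock: 10.28
eef_pos: [454.1, 305.4, 225.1]
tcp_rot: [-3.141, 0.001, 1.396]
contact_force: [1.2, -0.2, -1.5]
opening: 0.287
```

```bash
python3 - <<'E'
from h import *
pi=np.pi
s=sense();print(s["eef_pos"],s["tcp_rot"],s["opening"],s["contact_force"])
rel([451.2,305.6,200],[pi,0,np.radians(80.1)])
E
```

```text
[454.06 305.42 225.05] [-3.14  0.    1.4 ] 0.2873878392033229 [ 1.23 -0.18 -1.46]
row [-0.0008, -0.0071, 0.0626, -0.0004, 0.0005, -0.0016] mm 25.2 deg 0.1
```

Request:
{"method": "carry_out", "body": {"increments": [[[0,0,0.02,0,0,0],[0,0,0.02,0,0,0],[0,0,0.02,0,0,0],[0,0,0.02,0,0,0],[0,0,0.02,0,0,0]]]}}

```text
clock: 10.7
eef_pos: [453.4, 305.8, 217.7]
tcp_rot: [3.141, -0.0, 1.397]
contact_force: [-0.7, -0.4, -0.8]
opening: 0.287
```

```bash
python3 - <<'E'
from h import *
pi=np.pi
s=sense();print(s["eef_pos"],s["tcp_rot"],s["opening"],s["contact_force"],s["qvel"])
rel([451.2,305.6,204],[pi,0,np.radians(80.1)])
E
```

```text
[453.4  305.76 217.66] [ 3.14 -0.    1.4 ] 0.2867317962170116 [-0.68 -0.43 -0.79] [-0. -0. -0. -0. -0.  0.]
row [-0.0013, -0.0053, 0.0341, 0.0001, -0.0001, -0.0007] mm 13.8 deg 0.0
```

Request:
{"method": "carry_out", "body": {"increments": [[[0,-0.005,0.01,0,0,0],[0,-0.005,0.015,0,0,0],[0,-0.005,0.02,0,0,0],[0,-0.005,0.02,0,0,0],[0,-0.005,0.02,0,0,0]]]}}

```text
clock: 11.12
eef_pos: [451.2, 306.1, 209.4]
tcp_rot: [-3.141, 0.0, 1.398]
contact_force: [-0.3, -0.1, -1.4]
opening: 0.284
```

```bash
python3 - <<'E'
from h import *
pi=np.pi
s=sense();print(s["eef_pos"],s["tcp_rot"],s["opening"],s["contact_force"],s["qvel"])
f,W=cloud("wrist")
cv2.imwrite("pics/w8.png",cv2.resize(f["img"][130:330,240:400],None,fx=3,fy=3,interpolation=cv2.INTER_CUBIC)[...,::-1])
p=sel(tool(W,s),-30,30,-20,20,60,90); print(p.min(0),p.max(0))
rel([451.2,305.6,204],[pi,0,np.radians(80.1)])
E
```

```text
[451.17 306.09 209.38] [-3.14  0.    1.4 ] 0.2838219279160274 [-0.33 -0.1  -1.43] [-0.   -0.   -0.01  0.    0.   -0.  ]
[ 1.   -5.35 60.  ] [ 6.94  8.16 89.94]
row [-0.0014, 0.0001, 0.0138, -0.0, 0.0001, -0.0005] mm 5.5 deg 0.0
```

View pics/w8.png

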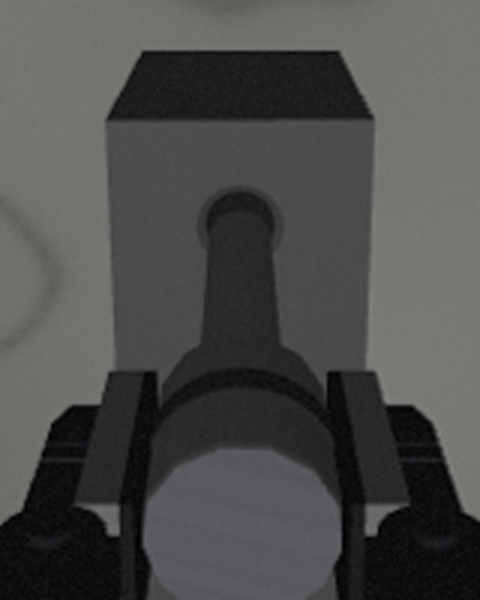

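Request:
{"method": "carry_out", "body": {"increments": [[[-0.001,0,0.005,0,0,0],[-0.001,0,0.012,0,0,0],[-0.001,0,0.02,0,0,0],[-0.001,0,0.03,0,0,0],[-0.001,0,0.04,0,0,0]]]}}

```text
clock: 11.58
eef_pos: [451.1, 305.7, 193.0]
tcp_rot: [-3.141, 0.0, 1.398]
contact_force: [0.1, -0.0, -1.7]
opening: 0.287
```

```bash
python3 - <<'E'
from h import *
s=sense();print(s["eef_pos"],s["tcp_rot"],s["opening"],s["contact_force"],s["wrist_torque"])
f,W=cloud("wrist")
cv2.imwrite("pics/w9.png",cv2.resize(f["img"][130:330,240:400],None,fx=3,fy=3,interpolation=cv2.INTER_CUBIC)[...,::-1])
E
```

```text
[451.12 305.67 193.05] [-3.14  0.    1.4 ] 0.28718545417066726 [ 0.06 -0.04 -1.68] [ 0.03 -0.04 -0.02]
```

View pics/w9.png

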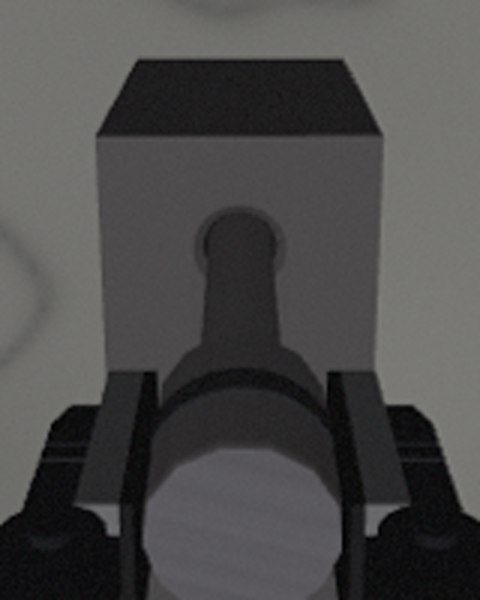

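Request:
{"method": "carry_out", "body": {"increments": [[[0,0,0.02,0,0,0],[0,0,0.04,0,0,0],[0,0,0.06,0,0,0],[0,0,0.08,0,0,0],[0,0,0.09,0,0,0]]]}}

```text
clock: 12.05
eef_pos: [450.6, 305.3, 156.0]
tcp_rot: [-3.14, 0.001, 1.397]
contact_force: [0.1, 0.4, -1.1]
opening: 0.289
```

Request:
{"method": "carry_out", "body": {"increments": [[[0,0,0.02,0,0,0],[0,0,0.035,0,0,0],[0,0,0.05,0,0,0],[0,0,0.06,0,0,0],[0,0,0.06,0,0,0]]]}}

```text
clock: 12.47
eef_pos: [450.8, 305.4, 132.6]
tcp_rot: [-3.141, 0.001, 1.397]
contact_force: [0.2, 0.3, -1.2]
opening: 0.289
```

Request:
{"method": "carry_out", "body": {"increments": [[[0,0,0.005,0,0,0],[0,0,0.01,0,0,0],[0,0,0.015,0,0,0],[0,0,0.015,0,0,0]]]}}

```text
clock: 12.8
eef_pos: [451.1, 305.7, 127.4]
tcp_rot: [-3.142, 0.0, 1.397]
contact_force: [0.3, -0.2, -0.8]
opening: 0.286
```

Request:
{"method": "carry_out", "body": {"increments": [[[0,0,0.004,0,0,0],[0,0,0.008,0,0,0],[0,0,0.012,0,0,0],[0,0,0.012,0,0,0],[0,0,0.012,0,0,0]]]}}

```text
clock: 13.22
eef_pos: [451.3, 305.8, 122.9]
tcp_rot: [3.141, -0.0, 1.397]
contact_force: [-0.1, -0.9, 1.6]
opening: 0.288
```

Request:
{"method": "carry_out", "body": {"increments": [[[0,0,0.002,0,0,0],[0,0,0,0,0,0],[0,0,0,0,0,0],[0,0,0,0,0,0],[0,0,0,0,0,0]]], "hand": 0.3}}

```text
clock: 13.63
eef_pos: [451.3, 305.8, 122.8]
tcp_rot: [3.142, -0.0, 1.397]
contact_force: [-0.1, -0.5, 0.2]
opening: 0.697
```

Request:
{"method": "carry_out", "body": {"increments": [[[0,0,-0.05,0,0,0],[0,0,-0.15,0,0,0],[0,0,-0.25,0,0,0],[0,0,-0.3,0,0,0],[0,0,-0.3,0,0,0]]]}}

```text
clock: 14.05
eef_pos: [453.5, 307.3, 248.0]
tcp_rot: [3.136, -0.006, 1.397]
contact_force: [1.0, 0.3, 0.5]
opening: 0.701
```

```bash
python3 - <<'E'
from h import *
pi=np.pi
s=sense();print(s["eef_pos"],s["tcp_rot"],s["opening"],s["contact_force"])
f,W=cloud("wrist")
cv2.imwrite("pics/w10.png",f["img"][...,::-1])
p=sel(W,420,480,280,330,122,140);print(len(p),np.median(p[:,2]) if len(p) else 0,p.mean(0))
f,W=cloud("top"); p=sel(W,420,480,280,330,110,140);print(len(p),np.median(p[:,2]),p.mean(0))
# probe B
p=sel(W,600,690,120,180,122,140);print("B",p.mean(0))
rel([642.2-1,149.8,200],[pi,0,np.radians(84)])
E
```

```text
[453.45 307.25 247.97] [ 3.14 -0.01  1.4 ] 0.7009898016421556 [1.05 0.32 0.53]
1019 128.31059748416675 [453.22 306.38 128.13]
82 128.0174807368903 [452.43 302.78 126.57]
B [640.94 148.88 128.32]
row [-0.3026, 0.5344, 0.1087, 0.0013, -0.0012, -0.0656] mm 249.5 deg 3.9
```

View pics/w10.png

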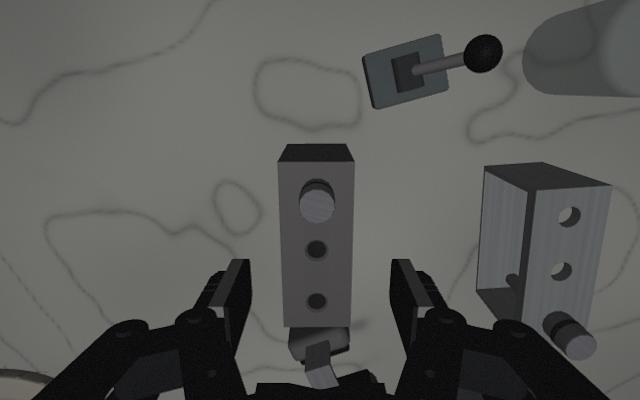

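Request:
{"method": "carry_out", "body": {"increments": [[[-0.3,0.53,0.0,0,0,-0.065],[-0.3,0.53,0.0,0,0,-0.065],[-0.3,0.53,0.02,0,0,-0.065],[-0.3,0.53,0.06,0,0,-0.065],[-0.3,0.53,0.1,0,0,-0.065]]]}}

```text
clock: 14.57
eef_pos: [610.8, 174.1, 217.2]
tcp_rot: [3.141, -0.0, 1.466]
contact_force: [0.2, 1.0, 0.5]
opening: 0.694
```

Request:
{"method": "carry_out", "body": {"increments": [[[0,0,0,0,0,0],[0,0,0,0,0,0],[0,0,0,0,0,0]]]}}

```text
clock: 14.82
eef_pos: [608.1, 175.4, 216.0]
tcp_rot: [-3.138, 0.001, 1.465]
contact_force: [-0.6, -0.0, -0.1]
opening: 0.699
```

```bash
python3 - <<'E'
from h import *
pi=np.pi
s=sense();print(s["eef_pos"],s["tcp_rot"],s["opening"],s["contact_force"])
f,W=cloud("wrist")
p=sel(W,610,680,125,180,125,133);c,rr=cv2.minEnclosingCircle(p[:,:2].astype(np.float32));print(len(p),c,rr)
rel([641.1,149.7,123],[pi,0,np.radians(84)])
E
```

```text
[608.13 175.41 216.03] [-3.14  0.    1.46] 0.6987971777713053 [-0.56 -0.01 -0.06]
1180 (642.141845703125, 149.42601013183594) 13.0303316116333
row [-0.0567, 0.0895, 0.2344, -0.0021, 0.0005, -0.0003] mm 102.9 deg 0.1
```

Request:
{"method": "carry_out", "body": {"increments": [[[-0.056,0.088,0,0,0,0],[-0.056,0.088,0.02,0,0,0],[-0.056,0.088,0.08,0,0,0],[-0.056,0.088,0.12,0,0,0],[-0.056,0.088,0.12,0,0,0]]]}}

```text
clock: 15.28
eef_pos: [639.2, 150.2, 166.8]
tcp_rot: [-3.137, 0.002, 1.467]
contact_force: [-1.3, -0.5, 0.1]
opening: 0.704
```

Request:
{"method": "carry_out", "body": {"increments": [[[0,0,0.02,0,0,0],[0,0,0.02,0,0,0],[0,0,0.02,0,0,0],[0,0,0.02,0,0,0]]]}}

```text
clock: 15.62
eef_pos: [642.4, 150.1, 163.1]
tcp_rot: [3.14, -0.001, 1.466]
contact_force: [-0.2, 0.0, -0.6]
opening: 0.696
```

```bash
python3 - <<'E'
from h import *
pi=np.pi
s=sense();print(s["eef_pos"],s["tcp_rot"],s["opening"],s["contact_force"])
rel([641.1,149.7,123],[pi,0,np.radians(84)])
E
```

```text
[642.36 150.12 163.07] [ 3.14 -0.    1.47] 0.6959453577867987 [-0.23  0.04 -0.61]
row [-0.0014, -0.0032, 0.1002, 0.0014, -0.0005, -0.0001] mm 40.1 deg 0.1
```

Request:
{"method": "carry_out", "body": {"increments": [[[-0.001,-0.003,0.03,0,0,0],[-0.001,-0.003,0.07,0,0,0],[-0.001,-0.003,0.09,0,0,0],[-0.001,-0.003,0.1,0,0,0],[-0.001,-0.003,0.1,0,0,0]]]}}

```text
clock: 16.03
eef_pos: [640.0, 149.2, 120.7]
tcp_rot: [-3.14, 0.001, 1.465]
contact_force: [0.4, 0.7, 0.2]
opening: 0.7
```

Request:
{"method": "carry_out", "body": {"increments": [[[0,0,0,0,0,0],[0,0,0,0,0,0]]]}}

```text
clock: 16.2
eef_pos: [641.2, 149.5, 122.5]
tcp_rot: [3.141, -0.0, 1.465]
contact_force: [0.7, -0.6, -0.2]
opening: 0.699
```

Request:
{"method": "carry_out", "body": {"increments": [[[0,0,0,0,0,0],[0,0,0,0,0,0],[0,0,0,0,0,0],[0,0,0,0,0,0],[0,0,0,0,0,0]]], "hand": 1}}

```text
clock: 16.62
eef_pos: [641.0, 149.5, 122.6]
tcp_rot: [3.141, -0.0, 1.466]
contact_force: [-1.7, -1.2, 5.7]
opening: 0.286
```

Request:
{"method": "carry_out", "body": {"increments": [[[0,0,0,0,0,0],[0,0,0,0,0,0],[0,0,0,0,0,0]]]}}

```text
clock: 16.87
eef_pos: [641.1, 149.5, 122.6]
tcp_rot: [3.141, -0.0, 1.466]
contact_force: [-0.6, -0.8, 6.2]
opening: 0.286
```

Request:
{"method": "carry_out", "body": {"increments": [[[0,0,-0.05,0,0,0],[0,0,-0.12,0,0,0],[0,0,-0.2,0,0,0],[0,0,-0.28,0,0,0],[0,0,-0.32,0,0,0]]]}}

```text
clock: 17.28
eef_pos: [641.9, 149.7, 253.8]
tcp_rot: [3.138, -0.001, 1.466]
contact_force: [1.2, 0.2, -1.3]
opening: 0.288
```

```bash
python3 - <<'E'
from h import *
pi=np.pi
s=sense();print(s["eef_pos"],s["tcp_rot"],s["opening"],s["contact_force"])
f,W=cloud("wrist");T=tool(W,s)
p=sel(T,-30,30,-20,20,45,100); print(p.min(0),p.max(0))
rel([442.6,256.4,240],[pi,0,np.radians(80.1)])
E
```

```text
[641.86 149.68 253.77] [ 3.14 -0.    1.47] 0.2883329311299951 [ 1.22  0.19 -1.25]
[-0.73 -5.26 45.04] [  7.28   8.61 100.  ]
row [0.212, -0.5262, 0.0369, 0.0065, -0.0025, 0.0644] mm 227.4 deg 3.9
```

Request:
{"method": "carry_out", "body": {"increments": [[[0.21,-0.526,0,0,0,0.064],[0.21,-0.526,0,0,0,0.064],[0.21,-0.526,0.03,0,0,0.064],[0.21,-0.526,0.03,0,0,0.064],[0.21,-0.526,0.03,0,0,0.064]]]}}

```text
clock: 17.75
eef_pos: [454.6, 246.5, 238.5]
tcp_rot: [-3.141, 0.0, 1.398]
contact_force: [0.6, 1.5, -1.4]
opening: 0.289
```

Request:
{"method": "carry_out", "body": {"increments": [[[0,0,0,0,0,0],[0,0,0,0,0,0],[0,0,0,0,0,0],[0,0,0,0,0,0],[0,0,0,0,0,0]]]}}

```text
clock: 18.17
eef_pos: [457.8, 245.9, 239.4]
tcp_rot: [3.141, -0.0, 1.397]
contact_force: [0.1, -0.2, -1.0]
opening: 0.29
```

```bash
python3 - <<'E'
from h import *
pi=np.pi
s=sense();print(s["eef_pos"],s["tcp_rot"],s["opening"],s["contact_force"])
rel([442.6,256.4,213],[pi,0,np.radians(80.1)])
E
```

```text
[457.84 245.92 239.39] [ 3.14 -0.    1.4 ] 0.28998578420930665 [ 0.09 -0.2  -0.99]
row [0.0192, -0.0421, 0.066, 0.0003, -0.0, -0.0006] mm 32.2 deg 0.0
```

Request:
{"method": "carry_out", "body": {"increments": [[[0.019,-0.042,0.02,0,0,0],[0.019,-0.042,0.05,0,0,0],[0.019,-0.042,0.065,0,0,0],[0.019,-0.042,0.065,0,0,0],[0.019,-0.042,0.065,0,0,0]]]}}

```text
clock: 18.58
eef_pos: [442.1, 256.3, 213.3]
tcp_rot: [-3.141, 0.0, 1.398]
contact_force: [0.3, 0.3, -0.4]
opening: 0.283
```

Request:
{"method": "carry_out", "body": {"increments": [[[0,0,0,0,0,0],[0,0,0,0,0,0],[0,0,0,0,0,0]]]}}

```text
clock: 18.83
eef_pos: [442.0, 256.7, 214.0]
tcp_rot: [3.141, -0.0, 1.398]
contact_force: [-0.5, -0.3, -0.9]
opening: 0.288
```

```bash
python3 - <<'E'
from h import *
pi=np.pi
s=sense();print(s["eef_pos"],s["tcp_rot"],s["opening"],s["contact_force"])
f,W=cloud("wrist")
cv2.imwrite("pics/w11.png",cv2.resize(f["img"][130:330,240:400],None,fx=3,fy=3,interpolation=cv2.INTER_CUBIC)[...,::-1])
p=sel(tool(W,s),-30,30,-20,20,60,90); print(p.min(0),p.max(0))
rel([442.6,256.4,204],[pi,0,np.radians(80.1)])
E
```

```text
[442.04 256.72 213.97] [ 3.14 -0.    1.4 ] 0.2877541649178883 [-0.47 -0.32 -0.94]
[-0.98 -5.27 60.36] [ 7.58  8.64 89.86]
row [-0.0006, 0.0018, 0.0248, 0.0005, -0.0004, 0.0003] mm 9.9 deg 0.0
```

View pics/w11.png

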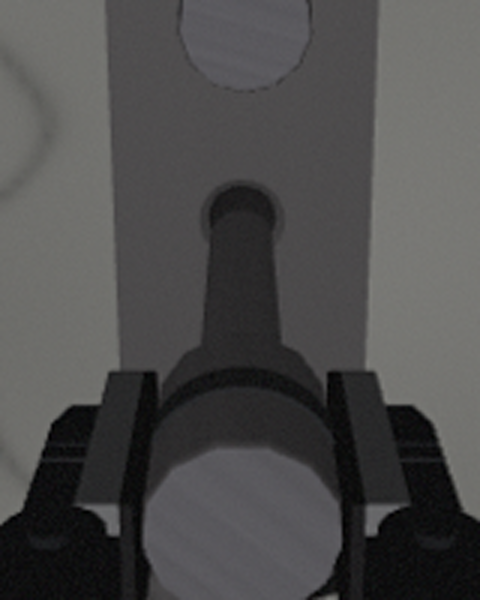

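Request:
{"method": "carry_out", "body": {"increments": [[[-0.0015,0.0015,0.01,0,0,0],[-0.0015,0.0015,0.02,0,0,0],[-0.0015,0.0015,0.03,0,0,0],[-0.0015,0.0015,0.04,0,0,0],[-0.0015,0.0015,0.05,0,0,0]]]}}

```text
clock: 19.3
eef_pos: [441.9, 256.0, 192.9]
tcp_rot: [-3.141, 0.0, 1.399]
contact_force: [0.3, -0.5, -1.6]
opening: 0.284
```

Request:
{"method": "carry_out", "body": {"increments": [[[0,0,0.01,0,0,0],[0,0,0.02,0,0,0],[0,0,0.02,0,0,0]]]}}

```text
clock: 19.55
eef_pos: [441.6, 255.8, 184.5]
tcp_rot: [-3.141, 0.001, 1.398]
contact_force: [-0.4, -0.3, -0.8]
opening: 0.289
```

Request:
{"method": "carry_out", "body": {"increments": [[[0.001,0.002,0.02,0,0,0],[0.001,0.002,0.04,0,0,0],[0.001,0.002,0.06,0,0,0],[0.001,0.002,0.08,0,0,0],[0.001,0.002,0.1,0,0,0]]]}}

```text
clock: 19.97
eef_pos: [442.8, 256.2, 144.4]
tcp_rot: [-3.141, 0.0, 1.398]
contact_force: [0.5, -0.0, -1.5]
opening: 0.288
```

Request:
{"method": "carry_out", "body": {"increments": [[[0,0,0.01,0,0,0],[0,0,0.02,0,0,0],[0,0,0.03,0,0,0],[0,0,0.04,0,0,0],[0,0,0.04,0,0,0]]]}}

```text
clock: 20.38
eef_pos: [442.7, 256.1, 128.9]
tcp_rot: [-3.141, 0.0, 1.399]
contact_force: [-0.4, 0.2, -2.1]
opening: 0.288
```

Request:
{"method": "carry_out", "body": {"increments": [[[0,0,0,0,0,0],[0,0,0,0,0,0]]]}}

```text
clock: 20.55
eef_pos: [443.1, 256.4, 129.7]
tcp_rot: [3.141, -0.0, 1.398]
contact_force: [1.0, -0.1, -0.6]
opening: 0.287
```

Request:
{"method": "carry_out", "body": {"increments": [[[0,0,0.006,0,0,0],[0,0,0.012,0,0,0],[0,0,0.018,0,0,0],[0,0,0.018,0,0,0],[0,0,0.018,0,0,0]]]}}

```text
clock: 20.97
eef_pos: [443.0, 256.4, 122.6]
tcp_rot: [3.141, -0.0, 1.399]
contact_force: [-1.5, -0.2, 3.4]
opening: 0.285
```

Request:
{"method": "carry_out", "body": {"increments": [[[0,0,0,0,0,0],[0,0,0,0,0,0],[0,0,0,0,0,0],[0,0,0,0,0,0],[0,0,0,0,0,0]]], "hand": 0.3}}

```text
clock: 21.38
eef_pos: [442.9, 256.3, 122.2]
tcp_rot: [-3.142, 0.0, 1.398]
contact_force: [-0.4, -0.1, -0.3]
opening: 0.703
```

Request:
{"method": "carry_out", "body": {"increments": [[[0,0,-0.05,0,0,0],[0,0,-0.15,0,0,0],[0,0,-0.25,0,0,0],[0,0,-0.35,0,0,0],[0,0,-0.4,0,0,0]]]}}

```text
clock: 21.8
eef_pos: [444.2, 257.0, 287.1]
tcp_rot: [3.137, -0.003, 1.399]
contact_force: [0.9, 0.4, 0.4]
opening: 0.699
```

```bash
python3 - <<'E'
from h import *
pi=np.pi
s=sense();print(s["eef_pos"],s["tcp_rot"],s["opening"],s["contact_force"])
f,W=cloud("wrist")
cv2.imwrite("pics/w12.png",f["img"][...,::-1])
p=sel(W,410,480,235,280,122,140);print(len(p),np.median(p[:,2]),p.mean(0))
p=sel(W,410,480,282,330,122,140);print(len(p),np.median(p[:,2]),p.mean(0))
f,W=cloud("top");cv2.imwrite("pics/top2.png",f["img"][...,::-1])
for nm,b in dict(d0=(380,520,-30,100,115,150),d1=(380,520,-200,-60,115,150),d2=(380,520,-360,-240,115,150)).items():
    p=sel(W,*b); print(nm,len(p),p.mean(0),rect(p))
E
```

```text
[444.19 257.03 287.08] [ 3.14 -0.    1.4 ] 0.6986807406658015 [0.94 0.44 0.36]
780 128.30217822523406 [445.12 257.08 128.17]
892 128.3681036401176 [453.17 305.59 128.31]
d0 186 [436.66  74.84 130.51] (array([436.55,  74.47]), (27.92987060546875, 55.58734130859375), 10.665907859802246)
d1 229 [ 442.23 -122.85  128.8 ] (array([ 442.09, -122.74]), (72.07412719726562, 27.864097595214844), 81.81672668457031)
d2 230 [ 428.77 -301.27  128.67] (array([ 428.38, -303.96]), (74.61442565917969, 27.738420486450195), 81.0821533203125)
```

View pics/top2.png

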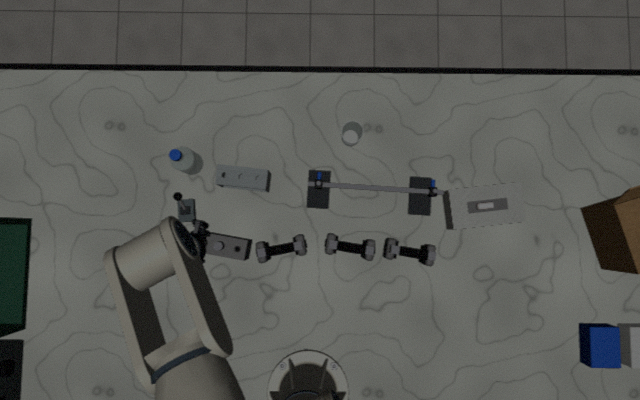

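View pics/w12.png

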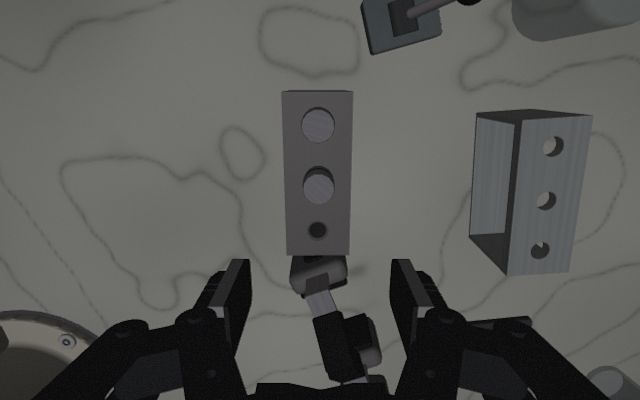

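```bash
python3 - <<'E'
from h import *
pi=np.pi
s=sense();print(s["eef_pos"])
rel([437,60,270],[pi,0,np.radians(100.7)])
E
```

```text
[444.8  257.37 286.57]
row [-0.4896, 0.0651, 0.0394, 0.0064, -0.0036, -0.3429] mm 198.2 deg 20.6
```

Request:
{"method": "carry_out", "body": {"increments": [[[-0.49,0.065,0.04,0,0,-0.34],[-0.49,0.065,0.04,0,0,-0.34],[-0.49,0.065,0.04,0,0,-0.34],[-0.49,0.065,0.04,0,0,-0.34],[-0.49,0.065,0.04,0,0,-0.34]]]}}

```text
clock: 22.32
eef_pos: [433.9, 58.7, 265.2]
tcp_rot: [-3.14, -0.0, 1.757]
contact_force: [0.7, -0.3, 0.5]
opening: 0.701
```

Request:
{"method": "carry_out", "body": {"increments": [[[0,0,0,0,0,0],[0,0,0,0,0,0],[0,0,0,0,0,0],[0,0,0,0,0,0]]]}}

```text
clock: 22.65
eef_pos: [435.0, 61.1, 266.0]
tcp_rot: [-3.141, -0.0, 1.755]
contact_force: [0.8, 0.2, -0.4]
opening: 0.701
```

```bash
python3 - <<'E'
from h import *
pi=np.pi
s=sense();print(s["eef_pos"],s["tcp_rot"])
f,W=cloud("wrist");cv2.imwrite("pics/w13.png",f["img"][...,::-1])
p=sel(W,380,520,0,160,108,150);print(len(p),p.mean(0),rect(p),p[:,2].max())
# ridge
p=sel(W,380,520,0,160,128,150);print(len(p),p.mean(0),rect(p))
for d in nets.tip_of("defender0_pad","wrist")+nets.tip_of("defender0","wrist"): print(d["point"],d["confidence"])
E
```

```text
[434.98  61.08 266.04] [-3.14 -0.    1.76]
3914 [434.87  88.05 125.87] (array([435.9,  83. ]), (27.965700149536133, 83.21900177001953), 10.895563125610352) 140.09730599778075
1825 [435.56  84.45 134.51] (array([435.91,  83.26]), (27.913103103637695, 37.8787841796875), 10.493958473205566)
[431.3, 82.3, 124.2] 0.83
[441.0, -118.1, 4.7] 0.96
[433.0, 81.1, -4.4] 0.81
```

View pics/w13.png

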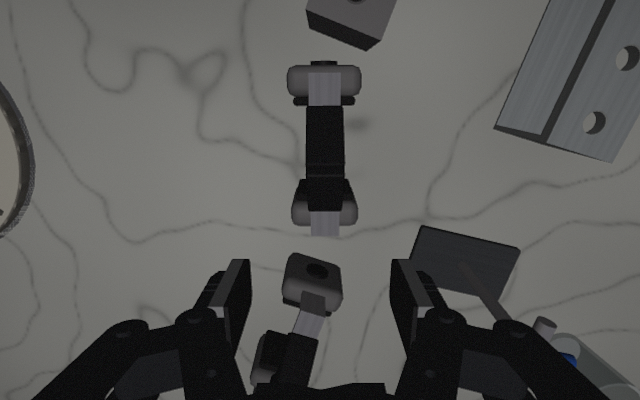

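```bash
python3 - <<'E'
from h import *
pi=np.pi
rel([434.6,83.1,180],[pi,0,np.radians(100.8)])
E
```

```text
row [0.0537, 0.009, 0.2157, -0.0002, -0.0001, -0.0025] mm 89.0 deg 0.2
```

Request:
{"method": "carry_out", "body": {"increments": [[[0.054,0.009,0.05,0,0,0],[0.054,0.009,0.14,0,0,0],[0.054,0.009,0.21,0,0,0],[0.054,0.009,0.21,0,0,0],[0.054,0.009,0.21,0,0,0]]]}}

```text
clock: 23.22
eef_pos: [433.7, 82.6, 181.8]
tcp_rot: [-3.138, -0.0, 1.756]
contact_force: [-0.2, 0.8, 0.4]
opening: 0.703
```

Request:
{"method": "carry_out", "body": {"increments": [[[0,0,0.02,0,0,0],[0,0,0.02,0,0,0],[0,0,0.02,0,0,0],[0,0,0.02,0,0,0]]]}}

```text
clock: 23.55
eef_pos: [435.2, 82.1, 175.4]
tcp_rot: [3.14, -0.0, 1.754]
contact_force: [0.1, 0.2, -0.6]
opening: 0.701
```

```bash
python3 - <<'E'
from h import *
pi=np.pi
s=sense();print(s["eef_pos"],s["tcp_rot"])
f,W=cloud("wrist")
T=tool(W,s);p=sel(T,-25,60,-25,25,20,70); print(rect(p),p.min(0),p.max(0))
rel([434.6,83.1,138],[pi,0,np.radians(100.8)])
E
```

```text
[435.24  82.14 175.4 ] [ 3.14 -0.    1.75]
(array([8.93, 0.48]), (28.047168731689453, 67.93569946289062), 89.63195037841797) [-24.99 -13.65  35.47] [42.9  14.65 69.58]
row [0.0027, -0.001, 0.0932, 0.0015, -0.0, -0.0047] mm 37.3 deg 0.3
```

Request:
{"method": "carry_out", "body": {"increments": [[[0.002,-0.001,0.03,0,0,-0.005],[0.002,-0.001,0.06,0,0,-0.005],[0.002,-0.001,0.085,0,0,-0.005],[0.002,-0.001,0.09,0,0,-0.005],[0.002,-0.001,0.09,0,0,-0.005]]]}}

```text
clock: 24.02
eef_pos: [433.7, 82.7, 138.0]
tcp_rot: [-3.14, -0.0, 1.76]
contact_force: [0.1, -0.5, -0.7]
opening: 0.703
```

Request:
{"method": "carry_out", "body": {"increments": [[[0,0,0,0,0,0],[0,0,0,0,0,0]]]}}

```text
clock: 24.18
eef_pos: [434.5, 82.8, 138.9]
tcp_rot: [3.141, 0.0, 1.76]
contact_force: [-0.1, -0.8, -0.1]
opening: 0.702
```

Request:
{"method": "carry_out", "body": {"increments": [[[0,0,0,0,0,0],[0,0,0,0,0,0],[0,0,0,0,0,0],[0,0,0,0,0,0],[0,0,0,0,0,0]]], "hand": 1, "squeeze": 60}}

```text
clock: 24.6
eef_pos: [434.2, 82.8, 139.0]
tcp_rot: [3.141, -0.0, 1.76]
contact_force: [-0.9, -0.1, 6.6]
opening: 0.313
```

Request:
{"method": "carry_out", "body": {"increments": [[[0,0,0,0,0,0],[0,0,0,0,0,0]]]}}

```text
clock: 24.77
eef_pos: [434.3, 82.8, 139.0]
tcp_rot: [3.141, 0.0, 1.76]
contact_force: [-1.1, 0.4, 6.1]
opening: 0.314
```

Request:
{"method": "carry_out", "body": {"increments": [[[0,0,-0.03,0,0,0],[0,0,-0.09,0,0,0],[0,0,-0.17,0,0,0],[0,0,-0.25,0,0,0],[0,0,-0.33,0,0,0]]]}}

```text
clock: 25.18
eef_pos: [433.4, 82.7, 271.6]
tcp_rot: [-3.141, -0.0, 1.76]
contact_force: [1.3, 0.5, -3.6]
opening: 0.313
```

Request:
{"method": "carry_out", "body": {"increments": [[[0,0,-0.08,0,0,0.1],[0,0,-0.14,0,0,0],[0,0,-0.19,0,0,0],[0,0,-0.2,0,0,0]]]}}

```text
clock: 25.52
eef_pos: [435.2, 83.0, 353.8]
tcp_rot: [3.136, 0.0, 1.76]
contact_force: [0.8, 1.1, -2.1]
opening: 0.318
```

```bash
python3 - <<'E'
from h import *
pi=np.pi
s=sense();print(s["eef_pos"],s["tcp_rot"],s["contact_force"],s["qpos"],s["opening"])
f,W=cloud("wrist");cv2.imwrite("pics/w14.png",f["img"][...,::-1])
T=tool(W,s);p=sel(T,0,90,-25,25,0,60); print(rect(p),p.min(0),p.max(0))
rel([520,-10,345],[pi,0,np.radians(130)])
E
```

```text
[435.2   82.99 353.78] [3.14 0.   1.76] [ 0.79  1.12 -2.13] [ 0.19 -0.03  1.87  0.    1.3  -0.  ] 0.31806257934989685
(array([32.69,  0.1 ]), (65.3677978515625, 49.99527359008789), 0.21623380482196808) [  0. -25.   0.] [65.37 25.   58.66]
row [-0.2681, 0.1654, 0.0193, 0.0036, 0.001, -0.4867] mm 126.3 deg 29.2
```

View pics/w14.png

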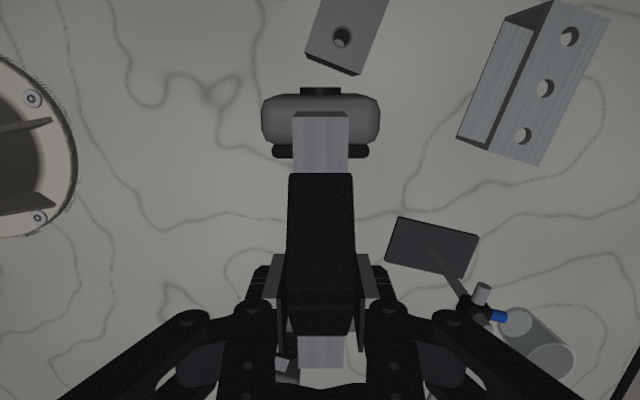

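Request:
{"method": "carry_out", "body": {"increments": [[[-0.26,0.16,0.02,0,0,-0.58],[-0.26,0.16,0.02,0,0,-0.58],[-0.26,0.16,0.02,0,0,-0.58],[-0.26,0.16,0.02,0,0,-0.58],[-0.26,0.16,0.02,0,0,-0.58]]]}}

```text
clock: 25.98
eef_pos: [516.9, -9.3, 339.5]
tcp_rot: [-3.139, -0.002, 2.367]
contact_force: [0.6, 0.5, -2.7]
opening: 0.32
```

```bash
python3 - <<'E'
from h import *
pi=np.pi
s=sense();print(s["eef_pos"],s["tcp_rot"],s["contact_force"],s["qpos"],s["opening"])
rel([616.5,-88,345],[pi,0,np.radians(176.6)])
E
```

```text
[516.9   -9.29 339.54] [-3.14 -0.    2.37] [ 0.57  0.53 -2.67] [-0.02  0.11  1.75 -0.    1.28 -0.82] 0.3198525096907795
row [-0.3156, 0.0336, -0.0145, -0.0018, -0.0031, -0.6832] mm 127.1 deg 41.0
```

Request:
{"method": "carry_out", "body": {"increments": [[[-0.31,0.034,-0.015,0,0,-0.68],[-0.31,0.034,-0.015,0,0,-0.68],[-0.31,0.034,-0.015,0,0,-0.68],[-0.31,0.034,-0.015,0,0,-0.68],[-0.31,0.034,-0.015,0,0,-0.68]]]}}

```text
clock: 26.4
eef_pos: [614.9, -86.2, 344.9]
tcp_rot: [-3.141, -0.004, 2.992]
contact_force: [-1.5, -0.1, -2.1]
opening: 0.312
```

Request:
{"method": "carry_out", "body": {"increments": [[[0,0,0,0,0,-0.1],[0,0,0,0,0,-0.1],[0,0,0,0,0,-0.1]]]}}

```text
clock: 26.65
eef_pos: [613.7, -84.6, 346.4]
tcp_rot: [3.141, -0.003, 3.09]
contact_force: [0.3, 0.6, -2.3]
opening: 0.312
```

```bash
python3 - <<'E'
from h import *
pi=np.pi
s=sense();print(s["eef_pos"],s["tcp_rot"],s["contact_force"],s["opening"])
f,W=cloud("wrist");cv2.imwrite("pics/w15.png",f["img"][...,::-1])
f,W=cloud("scene");cv2.imwrite("pics/s15.png",f["img"][...,::-1])
rel([616.5,-88,345],[pi,0,np.radians(176.6)])
E
```

```text
[613.69 -84.63 346.39] [ 3.14 -0.    3.09] [ 0.3   0.57 -2.34] 0.31197895764293776
row [-0.0069, -0.0084, 0.0059, 0.0001, -0.0014, 0.0075] mm 4.9 deg 0.5
```

View pics/w15.png

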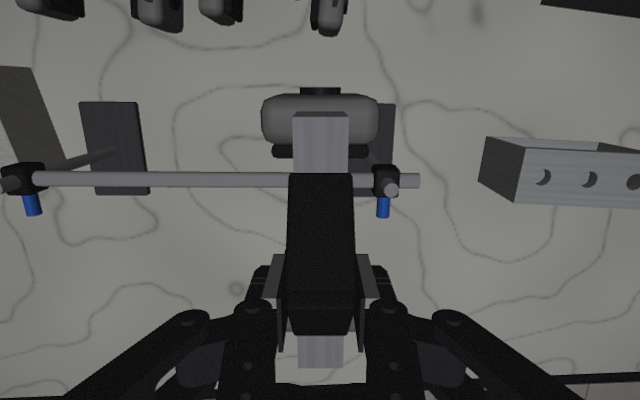

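View pics/s15.png

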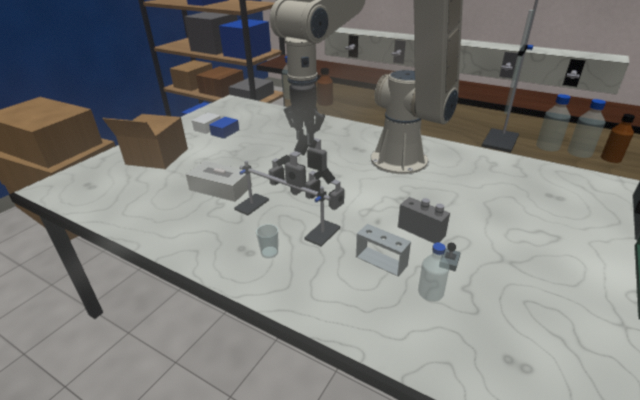

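```bash
python3 - <<'E'
from h import *
s=sense();print(s["eef_pos"],s["tcp_rot"])
f,W=cloud("wrist")
p=sel(W,580,640,-330,-110,150,166);print(len(p),p.mean(0),rect(p),np.percentile(p[:,2],[50,95,99]))
for y in (-320,-280,-240,-200,-160,-130):
    q=p[abs(p[:,1]-y)<5]; print(y,q[:,0].min(),q[:,0].max(),q[:,2].max())
q=sel(W,590,640,-60,0,166,195);print("postA",len(q),q.mean(0),q.min(0),q.max(0))
q=sel(W,580,630,-390,-325,166,195);print("postB",len(q),q.mean(0),q.min(0),q.max(0))
E
```

```text
[613.92 -84.51 347.37] [ 3.14 -0.    3.09]
3888 [ 607.61 -221.52  159.88] (array([ 608.86, -220.58]), (219.69082641601562, 14.260478019714355), 86.61936950683594) [160.37 162.18 162.69]
-320 595.8597490255037 609.8650463956677 163.1706365854544
-280 598.2806419732376 611.2529814416623 163.57452562337315
-240 600.6341343566135 613.6343386944193 163.07415227392406
-200 602.9819889773013 616.890409031393 162.8876124372857
-160 605.3378209599232 618.7070687480852 163.07456692765686
-130 607.081075951362 620.293078946484 162.83644278135566
postA 642 [618.03 -29.29 173.85] [607.04 -38.86 166.  ] [632.5  -17.22 188.12]
postB 721 [ 600.84 -343.65  171.71] [ 588.69 -356.83  166.04] [ 614.03 -335.1   187.91]
```

```bash
python3 - <<'E'
from h import *
s=sense();print(s["eef_pos"],s["tcp_rot"])
rel([616.3,-92,300],[np.pi,0,np.radians(176.6)])
E
```

```text
[614.04 -84.49 347.75] [ 3.14 -0.    3.09]
row [-0.0067, -0.0185, 0.1194, 0.0001, -0.0008, 0.0082] mm 48.4 deg 0.5
```

Request:
{"method": "carry_out", "body": {"increments": [[[-0.006,-0.018,0.02,0,0,0.008],[-0.006,-0.018,0.04,0,0,0.008],[-0.006,-0.018,0.07,0,0,0.008],[-0.006,-0.018,0.1,0,0,0.008],[-0.006,-0.018,0.1,0,0,0.008]]]}}

```text
clock: 27.22
eef_pos: [614.7, -91.8, 304.6]
tcp_rot: [3.141, -0.005, 3.085]
contact_force: [0.1, -0.1, -2.8]
opening: 0.315
```

Request:
{"method": "carry_out", "body": {"increments": [[[0,0,0.01,0,0,0],[0,0,0.01,0,0,0],[0,0,0.01,0,0,0],[0,0,0.01,0,0,0]]]}}

```text
clock: 27.55
eef_pos: [616.7, -92.0, 305.0]
tcp_rot: [-3.142, 0.001, 3.085]
contact_force: [-0.3, 0.1, -3.1]
opening: 0.311
```

```bash
python3 - <<'E'
from h import *
s=sense();print(s["eef_pos"],s["tcp_rot"],s["contact_force"])
rel([616.3,-92,200],[np.pi,0,np.radians(176.6)])
f,W=cloud("wrist");cv2.imwrite("pics/w16.png",f["img"][...,::-1])
E
```

```text
[616.68 -91.97 304.96] [-3.14  0.    3.09] [-0.31  0.15 -3.06]
row [0.0012, -0.0001, 0.2624, -0.0001, 0.0009, 0.0028] mm 105.0 deg 0.2
```

View pics/w16.png

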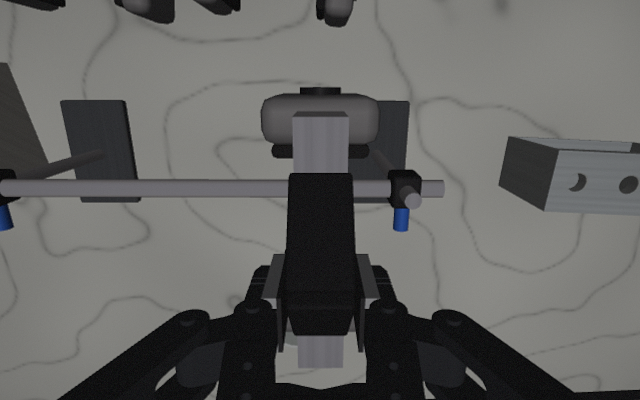

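Request:
{"method": "carry_out", "body": {"increments": [[[0,0,0.02,0,0,0],[0,0,0.05,0,0,0],[0,0,0.09,0,0,0],[0,0,0.13,0,0,0],[0,0,0.16,0,0,0]]]}}

```text
clock: 28.02
eef_pos: [615.5, -91.8, 238.0]
tcp_rot: [3.141, -0.002, 3.085]
contact_force: [1.0, -0.3, -3.0]
opening: 0.315
```

Request:
{"method": "carry_out", "body": {"increments": [[[0,0,0.02,0,0,0],[0,0,0.04,0,0,0],[0,0,0.06,0,0,0],[0,0,0.075,0,0,0],[0,0,0.08,0,0,0]]]}}

```text
clock: 28.43
eef_pos: [616.1, -91.9, 207.4]
tcp_rot: [3.141, -0.001, 3.085]
contact_force: [0.2, -0.6, -2.4]
opening: 0.314
```

Request:
{"method": "carry_out", "body": {"increments": [[[0,0,0.005,0,0,0],[0,0,0.01,0,0,0],[0,0,0.01,0,0,0],[0,0,0.01,0,0,0]]]}}

```text
clock: 28.77
eef_pos: [616.5, -92.0, 204.7]
tcp_rot: [-3.142, 0.0, 3.085]
contact_force: [0.3, 0.6, -2.9]
opening: 0.311
```

Now ease down to contact, expected near TCP 191.

Request:
{"method": "carry_out", "body": {"increments": [[[0,0,0.007,0,0,0],[0,0,0.014,0,0,0],[0,0,0.021,0,0,0],[0,0,0.028,0,0,0],[0,0,0.028,0,0,0]]]}}

```text
clock: 29.18
eef_pos: [615.9, -91.9, 192.4]
tcp_rot: [3.142, -0.001, 3.085]
contact_force: [0.2, 0.1, -2.8]
opening: 0.313
```

Request:
{"method": "carry_out", "body": {"increments": [[[0,0,0.003,0,0,0],[0,0,0.006,0,0,0],[0,0,0.006,0,0,0]]]}}

```text
clock: 29.43
eef_pos: [616.4, -92.0, 191.9]
tcp_rot: [3.142, 0.0, 3.085]
contact_force: [-3.9, -0.1, 6.7]
opening: 0.315
```

Request:
{"method": "carry_out", "body": {"increments": [[[0,0,0,0,0,0],[0,0,0,0,0,0],[0,0,0,0,0,0],[0,0,0,0,0,0],[0,0,0,0,0,0]]], "hand": 0.45}}

```text
clock: 29.85
eef_pos: [616.5, -92.0, 190.8]
tcp_rot: [3.142, 0.0, 3.085]
contact_force: [-0.5, -0.5, -0.4]
opening: 0.545
```

```bash
python3 - <<'E'
from h import *
s=sense();print(s["eef_pos"],s["tcp_rot"],s["contact_force"],s["opening"])
f,W=cloud("wrist");cv2.imwrite("pics/w17.png",f["img"][...,::-1])
E
```

```text
[616.46 -91.96 190.77] [3.14 0.   3.09] [-0.52 -0.48 -0.36] 0.5450905703631769
```

View pics/w17.png

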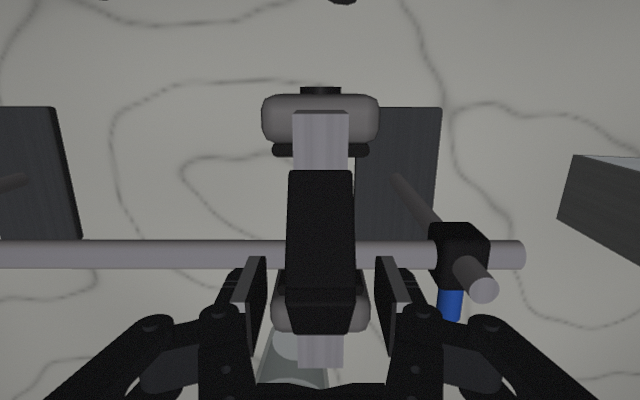

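Released and clear of the pad; rise straight up.

Request:
{"method": "carry_out", "body": {"increments": [[[0,0,-0.03,0,0,0],[0,0,-0.08,0,0,0],[0,0,-0.15,0,0,0],[0,0,-0.24,0,0,0],[0,0,-0.3,0,0,0]]]}}

```text
clock: 30.32
eef_pos: [617.0, -92.1, 314.7]
tcp_rot: [-3.141, 0.003, 3.085]
contact_force: [0.4, 0.2, 0.4]
opening: 0.55
```

```bash
python3 - <<'E'
from h import *
s=sense();print(s["eef_pos"],s["tcp_rot"],s["contact_force"],s["opening"])
f,W=cloud("wrist");cv2.imwrite("pics/w18.png",f["img"][...,::-1])
p=sel(W,560,680,-130,-60,165,200);print(len(p),p.mean(0),rect(p),p[:,2].max())
f,W=cloud("scene");cv2.imwrite("pics/s18.png",cv2.resize(f["img"][130:270,180:420],None,fx=3,fy=3)[...,::-1])
f,W=cloud("top")
for nm,b in dict(d1=(380,520,-200,-60,115,150),d2=(380,520,-360,-240,115,150)).items():
    p=sel(W,*b); print(nm,len(p),p.mean(0),rect(p))
rel([480,-110,300],[np.pi,0,np.radians(130)])
E
```

```text
[616.96 -92.1  314.74] [-3.14  0.    3.09] [0.38 0.19 0.43] 0.5503389578213197
3299 [611.34 -92.1  180.17] (array([616.16, -92.38]), (27.998897552490234, 73.38957214355469), 86.62942504882812) 193.45253142832132
d1 23 [ 454.71 -124.71  127.25] (array([ 454.27, -126.67]), (61.25471496582031, 2.7505619525909424), 81.41415405273438)
d2 232 [ 428.85 -301.72  128.53] (array([ 428.53, -302.91]), (73.88412475585938, 27.78082847595215), 81.18396759033203)
row [0.341, -0.064, 0.0338, 0.0016, 0.0049, 0.7795] mm 139.4 deg 46.8
```

View pics/s18.png

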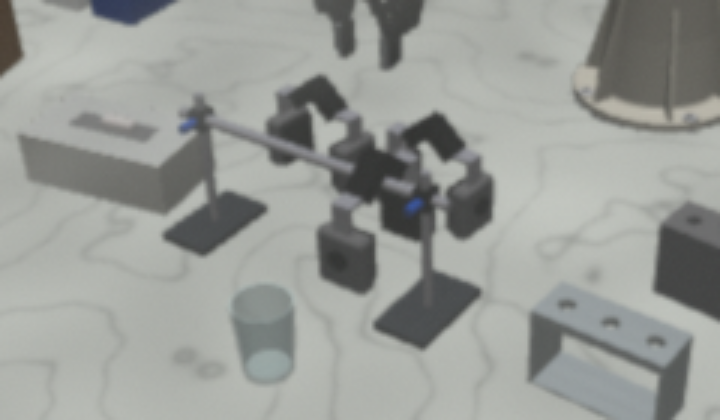

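View pics/w18.png

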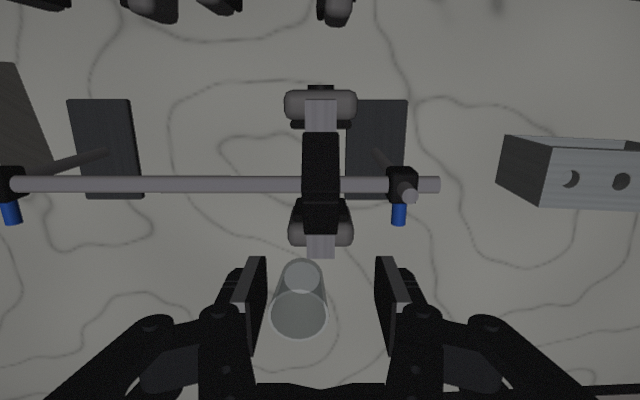

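Request:
{"method": "carry_out", "body": {"increments": [[[0.34,-0.06,0.03,0,0,0.78],[0.34,-0.06,0.03,0,0,0.78],[0.34,-0.06,0.03,0,0,0.78],[0.34,-0.06,0.03,0,0,0.78],[0.34,-0.06,0.03,0,0,0.78]]], "hand": 0.3}}

```text
clock: 30.88
eef_pos: [474.8, -108.2, 297.7]
tcp_rot: [-3.14, -0.003, 2.453]
contact_force: [0.5, -0.4, -0.1]
opening: 0.698
```

```bash
python3 - <<'E'
from h import *
s=sense();print(s["eef_pos"],s["tcp_rot"],s["qpos"])
rel([442,-145,280],[np.pi,0,np.radians(82)])
E
```

```text
[ 474.83 -108.2   297.66] [-3.14 -0.    2.45] [-0.23  0.09  1.87 -0.    1.19 -1.11]
row [0.0048, -0.1231, 0.0444, -0.0034, -0.0019, 0.9758] mm 52.4 deg 58.5
```

Request:
{"method": "carry_out", "body": {"increments": [[[0.005,-0.12,0.04,0,0,0.97],[0.005,-0.12,0.04,0,0,0.97],[0.005,-0.12,0.04,0,0,0.97],[0.005,-0.12,0.04,0,0,0.97],[0.005,-0.12,0.04,0,0,0.97]]]}}

```text
clock: 31.3
eef_pos: [446.6, -144.3, 282.1]
tcp_rot: [-3.14, -0.001, 1.828]
contact_force: [1.0, 0.8, -0.1]
opening: 0.701
```

Request:
{"method": "carry_out", "body": {"increments": [[[0,0,0,0,0,0.38],[0,0,0,0,0,0.38],[0,0,0,0,0,0.38],[0,0,0,0,0,0.38],[0,0,0,0,0,0.38]]]}}

```text
clock: 31.72
eef_pos: [447.0, -144.1, 282.3]
tcp_rot: [-3.14, -0.0, 1.439]
contact_force: [-0.4, 0.5, -1.2]
opening: 0.698
```

```bash
python3 - <<'E'
from h import *
s=sense();print(s["eef_pos"],s["tcp_rot"],s["qpos"])
f,W=cloud("wrist");cv2.imwrite("pics/w19.png",f["img"][...,::-1])
p=sel(W,380,520,-200,-50,108,150);print(len(p),p.mean(0),rect(p),p[:,2].max())
p=sel(W,380,520,-200,-50,128,150);print(len(p),p.mean(0),rect(p))
E
```

```text
[ 446.98 -144.15  282.28] [-3.14 -0.    1.44] [-0.32  0.08  1.92 -0.    1.15 -0.18]
3488 [ 443.22 -119.05  125.86] (array([ 442.39, -124.07]), (82.40789794921875, 27.946292877197266), 81.48448944091797) 140.55992359328167
1621 [ 442.77 -122.58  134.48] (array([ 442.45, -123.8 ]), (37.26246643066406, 27.91058349609375), 81.32162475585938)
```

View pics/w19.png

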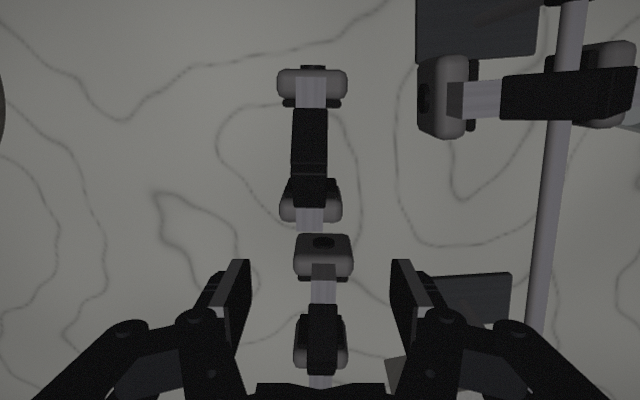

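```bash
python3 - <<'E'
from h import *
rel([441.1,-123.8,175],[np.pi,0,np.radians(81.4)])
E
```

```text
row [0.0484, -0.0213, 0.2685, -0.0009, -0.0002, 0.0192] mm 109.5 deg 1.2
```

Request:
{"method": "carry_out", "body": {"increments": [[[0.048,-0.021,0.05,0,0,0.019],[0.048,-0.021,0.14,0,0,0.019],[0.048,-0.021,0.22,0,0,0.019],[0.048,-0.021,0.265,0,0,0.019],[0.048,-0.021,0.265,0,0,0.019]]]}}

```text
clock: 32.18
eef_pos: [439.0, -123.3, 173.3]
tcp_rot: [-3.135, -0.001, 1.421]
contact_force: [-1.0, -0.0, -0.4]
opening: 0.7
```

Request:
{"method": "carry_out", "body": {"increments": [[[0,0,0,0,0,0],[0,0,0,0,0,0],[0,0,0,0,0,0],[0,0,0,0,0,0]]]}}

```text
clock: 32.52
eef_pos: [442.6, -124.4, 178.2]
tcp_rot: [3.139, 0.0, 1.418]
contact_force: [0.2, -0.0, 0.1]
opening: 0.702
```

```bash
python3 - <<'E'
from h import *
s=sense();print(s["eef_pos"],s["tcp_rot"])
rel([441.1,-123.8,138.5],[np.pi,0,np.radians(81.4)])
f,W=cloud("wrist");T=tool(W,s);p=sel(T,-25,60,-25,25,20,70); print(rect(p),p.min(0),p.max(0))
E
```

```text
[ 442.6  -124.43  178.18] [3.14 0.   1.42]
row [0.001, -0.0042, 0.0992, 0.0024, 0.0003, -0.0028] mm 39.7 deg 0.2
(array([ 8.8 , -0.57]), (28.165802001953125, 67.51676940917969), 89.89088439941406) [-24.97 -14.69  38.19] [42.54 13.55 70.  ]
```

Request:
{"method": "carry_out", "body": {"increments": [[[0.001,-0.003,0.03,0,0,0],[0.001,-0.003,0.06,0,0,0],[0.001,-0.003,0.085,0,0,0],[0.001,-0.003,0.097,0,0,0],[0.001,-0.003,0.097,0,0,0]]]}}

```text
clock: 32.98
eef_pos: [440.1, -123.4, 137.3]
tcp_rot: [-3.14, -0.0, 1.417]
contact_force: [-0.6, 0.1, 0.6]
opening: 0.7
```

Request:
{"method": "carry_out", "body": {"increments": [[[0,0,0,0,0,0],[0,0,0,0,0,0],[0,0,0,0,0,0]]]}}

```text
clock: 33.23
eef_pos: [441.0, -123.7, 138.5]
tcp_rot: [3.141, 0.0, 1.417]
contact_force: [-0.6, 0.7, -1.0]
opening: 0.699
```

Request:
{"method": "carry_out", "body": {"increments": [[[0,0,0,0,0,0],[0,0,0,0,0,0],[0,0,0,0,0,0],[0,0,0,0,0,0],[0,0,0,0,0,0]]], "hand": 1}}

```text
clock: 33.65
eef_pos: [440.8, -123.6, 138.5]
tcp_rot: [3.141, 0.0, 1.417]
contact_force: [-0.9, 0.3, 5.2]
opening: 0.312
```

Request:
{"method": "carry_out", "body": {"increments": [[[0,0,0,0,0,0],[0,0,0,0,0,0]]]}}

```text
clock: 33.82
eef_pos: [440.8, -123.6, 138.5]
tcp_rot: [3.141, 0.0, 1.417]
contact_force: [-0.8, 0.4, 6.1]
opening: 0.314
```

Request:
{"method": "carry_out", "body": {"increments": [[[0,0,-0.03,0,0,0],[0,0,-0.09,0,0,0],[0,0,-0.17,0,0,0],[0,0,-0.25,0,0,0],[0,0,-0.33,0,0,0]]]}}

```text
clock: 34.23
eef_pos: [439.9, -123.4, 271.1]
tcp_rot: [-3.141, -0.0, 1.417]
contact_force: [1.0, 0.1, -1.4]
opening: 0.313
```

Request:
{"method": "carry_out", "body": {"increments": [[[0,0,-0.08,0,0,0],[0,0,-0.14,0,0,0],[0,0,-0.2,0,0,0],[0,0,-0.2,0,0,0]]]}}

```text
clock: 34.57
eef_pos: [442.3, -124.0, 354.6]
tcp_rot: [3.135, 0.001, 1.417]
contact_force: [-0.0, 0.2, -1.7]
opening: 0.313
```

```bash
python3 - <<'E'
from h import *
s=sense();print(s["eef_pos"],s["tcp_rot"],s["contact_force"],s["qpos"])
rel([510,-150,350],[np.pi,0,np.radians(45)])
f,W=cloud("wrist");cv2.imwrite("pics/w20.png",f["img"][...,::-1])
E
```

```text
[ 442.28 -124.04  354.56] [3.13 0.   1.42] [-0.02  0.18 -1.74] [-0.28 -0.01  1.85  0.    1.3  -0.12]
row [-0.0382, 0.1772, 0.0127, 0.0066, -0.0014, 0.6033] mm 72.7 deg 36.2
```

View pics/w20.png

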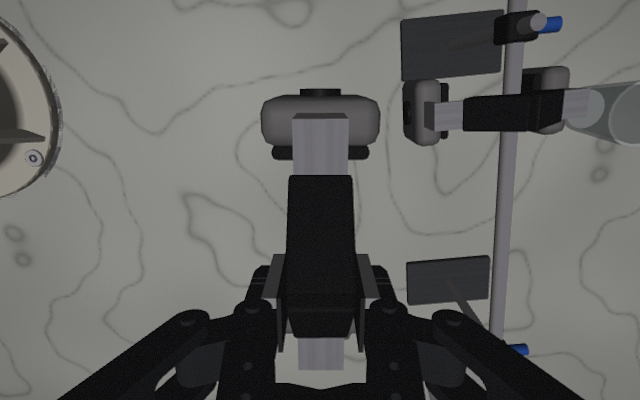

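Request:
{"method": "carry_out", "body": {"increments": [[[-0.038,0.176,0.012,0,0,0.6],[-0.038,0.176,0.012,0,0,0.6],[-0.038,0.176,0.012,0,0,0.6],[-0.038,0.176,0.012,0,0,0.6],[-0.038,0.176,0.012,0,0,0.6]]]}}

```text
clock: 35.03
eef_pos: [507.3, -149.2, 342.6]
tcp_rot: [-3.138, 0.002, 0.786]
contact_force: [-0.3, 1.0, -2.6]
opening: 0.314
```

```bash
python3 - <<'E'
from h import *
s=sense();print(s["eef_pos"],s["tcp_rot"],s["contact_force"],s["qpos"])
rel([610.6,-188,350],[np.pi,0,np.radians(-3.4)])
E
```

```text
[ 507.26 -149.23  342.62] [-3.14  0.    0.79] [-0.25  0.97 -2.65] [-0.29  0.13  1.73  0.    1.29  0.5 ]
row [0.114, 0.2512, -0.0196, -0.0024, 0.0031, 0.8073] mm 110.6 deg 48.4
```

Request:
{"method": "carry_out", "body": {"increments": [[[0.114,0.25,-0.02,0,0,0.8],[0.114,0.25,-0.02,0,0,0.8],[0.114,0.25,-0.02,0,0,0.8],[0.114,0.25,-0.02,0,0,0.8],[0.114,0.25,-0.02,0,0,0.8]]]}}

```text
clock: 35.45
eef_pos: [611.6, -187.4, 350.0]
tcp_rot: [-3.14, 0.003, 0.161]
contact_force: [0.0, 0.8, -1.6]
opening: 0.318
```

Request:
{"method": "carry_out", "body": {"increments": [[[0,0,0,0,0,0.21],[0,0,0,0,0,0.21],[0,0,0,0,0,0.21],[0,0,0,0,0,0.21]]]}}

```text
clock: 35.78
eef_pos: [610.5, -187.0, 351.4]
tcp_rot: [-3.141, 0.002, -0.05]
contact_force: [0.6, -0.4, -2.0]
opening: 0.317
```

```bash
python3 - <<'E'
from h import *
s=sense();print(s["eef_pos"],s["tcp_rot"],s["contact_force"],s["qpos"])
rel([610.6,-188,306],[np.pi,0,np.radians(-3.4)])
f,W=cloud("wrist");cv2.imwrite("pics/w21.png",f["img"][...,::-1])
p=sel(W,580,640,-165,-125,150,166);print(len(p),rect(p) if len(p)>5 else 0)
p=sel(W,580,640,-330,-220,150,166);print(len(p),rect(p) if len(p)>5 else 0)
E
```

```text
[ 610.49 -186.96  351.43] [-3.14  0.   -0.05] [ 0.55 -0.41 -2.03] [-0.3   0.3   1.49 -0.    1.36  1.32]
row [0.0007, 0.0027, 0.1136, -0.0006, 0.0023, 0.0094] mm 45.4 deg 0.6
598 (array([ 614.12, -144.03]), (38.390235900878906, 13.008334159851074), 87.49894714355469)
1907 (array([ 605.67, -274.92]), (110.59086608886719, 14.439167976379395), 86.32145690917969)
```

View pics/w21.png

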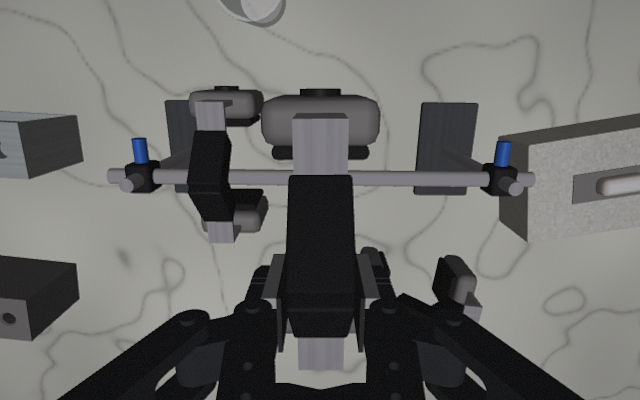

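Request:
{"method": "carry_out", "body": {"increments": [[[0.001,0.0025,0.02,0,0,0.009],[0.001,0.0025,0.05,0,0,0.009],[0.001,0.0025,0.09,0,0,0.009],[0.001,0.0025,0.11,0,0,0.009],[0.001,0.0025,0.11,0,0,0.009]]]}}

```text
clock: 36.25
eef_pos: [610.0, -187.7, 306.0]
tcp_rot: [-3.14, 0.005, -0.061]
contact_force: [-0.4, 0.2, -1.2]
opening: 0.309
```

Request:
{"method": "carry_out", "body": {"increments": [[[0,0,0,0,0,0],[0,0,0,0,0,0],[0,0,0,0,0,0]]]}}

```text
clock: 36.5
eef_pos: [611.8, -188.2, 310.1]
tcp_rot: [3.141, -0.001, -0.062]
contact_force: [-0.2, -0.6, -2.6]
opening: 0.31
```

Request:
{"method": "carry_out", "body": {"increments": [[[-0.002,0,0.02,0,0,0],[-0.002,0,0.05,0,0,0],[-0.002,0,0.09,0,0,0],[-0.002,0,0.13,0,0,0],[-0.002,0,0.16,0,0,0]]]}}

```text
clock: 36.92
eef_pos: [609.8, -187.8, 243.0]
tcp_rot: [-3.141, 0.002, -0.062]
contact_force: [-0.6, 0.2, -2.0]
opening: 0.318
```

Request:
{"method": "carry_out", "body": {"increments": [[[0,0,0.02,0,0,0],[0,0,0.04,0,0,0],[0,0,0.06,0,0,0],[0,0,0.08,0,0,0],[0,0,0.09,0,0,0]]]}}

```text
clock: 37.33
eef_pos: [610.4, -188.0, 208.2]
tcp_rot: [-3.141, 0.001, -0.062]
contact_force: [0.7, 0.3, -2.3]
opening: 0.318
```

Request:
{"method": "carry_out", "body": {"increments": [[[0,0,0.005,0,0,0],[0,0,0.01,0,0,0],[0,0,0.015,0,0,0],[0,0,0.015,0,0,0]]]}}

```text
clock: 37.67
eef_pos: [610.6, -188.1, 203.2]
tcp_rot: [3.142, -0.0, -0.062]
contact_force: [0.3, -0.3, -2.0]
opening: 0.312
```

Request:
{"method": "carry_out", "body": {"increments": [[[0,0,0.007,0,0,0],[0,0,0.014,0,0,0],[0,0,0.021,0,0,0],[0,0,0.027,0,0,0],[0,0,0.027,0,0,0]]]}}

```text
clock: 38.08
eef_pos: [610.3, -188.0, 191.8]
tcp_rot: [-3.141, 0.001, -0.062]
contact_force: [0.1, -0.1, -1.9]
opening: 0.315
```

Request:
{"method": "carry_out", "body": {"increments": [[[0,0,0.002,0,0,0],[0,0,0.004,0,0,0],[0,0,0.004,0,0,0]]]}}

```text
clock: 38.33
eef_pos: [610.5, -188.1, 191.7]
tcp_rot: [-3.142, -0.0, -0.062]
contact_force: [-2.9, 1.5, 5.0]
opening: 0.311
```

Contact at the expected height; release and rise.

Request:
{"method": "carry_out", "body": {"increments": [[[0,0,0,0,0,0],[0,0,0,0,0,0],[0,0,0,0,0,0],[0,0,0,0,0,0],[0,0,0,0,0,0]]], "hand": 0.45}}

```text
clock: 38.75
eef_pos: [610.6, -188.1, 190.8]
tcp_rot: [3.142, -0.0, -0.062]
contact_force: [0.3, -0.8, -0.5]
opening: 0.549
```

Request:
{"method": "carry_out", "body": {"increments": [[[0,0,-0.03,0,0,0],[0,0,-0.08,0,0,0],[0,0,-0.15,0,0,0],[0,0,-0.24,0,0,0],[0,0,-0.3,0,0,0]]]}}

```text
clock: 39.17
eef_pos: [611.1, -188.2, 314.8]
tcp_rot: [3.141, -0.003, -0.062]
contact_force: [1.4, 0.2, -0.3]
opening: 0.55
```

```bash
python3 - <<'E'
from h import *
s=sense();print(s["eef_pos"],s["tcp_rot"],s["contact_force"],s["opening"])
f,W=cloud("wrist");cv2.imwrite("pics/w22.png",f["img"][...,::-1])
for y in (-92,-188):
    p=sel(W,560,680,y-30,y+30,165,200);print(len(p),p.mean(0),rect(p),p[:,2].max())
f,W=cloud("top");
p=sel(W,380,520,-380,-220,115,150); print("d2",len(p),p.mean(0),rect(p))
rel([480,-290,300],[np.pi,0,np.radians(45)])
E
```

```text
[ 611.14 -188.25  314.77] [ 3.14 -0.   -0.06] [ 1.38  0.19 -0.28] 0.5500024383699625
3735 [621.51 -95.39 179.23] (array([617.4 , -93.14]), (28.52253532409668, 74.00418853759766), 86.67323303222656) 191.87673731701244
3268 [ 616.83 -188.92  180.04] (array([ 611.86, -188.67]), (28.02132225036621, 73.07379150390625), 86.57335662841797) 192.56241453458446
d2 10 [ 442.55 -290.46  126.97] (array([ 442.93, -290.33]), (16.217823028564453, 3.442883014678955), 71.53011322021484)
row [-0.3159, 0.2732, 0.0405, 0.0053, -0.0069, -0.8093] mm 167.9 deg 48.6
```

View pics/w22.png

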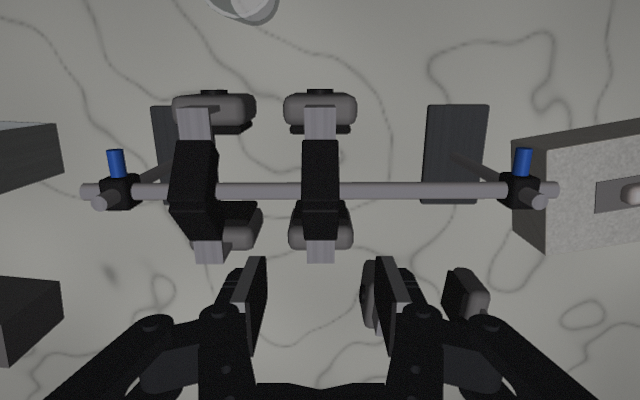

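Two hang level (pads at (193,190) and (320,190)). Now for defender 2, seen at the lower right near (370–470, 300).

Request:
{"method": "carry_out", "body": {"increments": [[[-0.31,0.27,0.04,0,0,-0.8],[-0.31,0.27,0.04,0,0,-0.8],[-0.31,0.27,0.04,0,0,-0.8],[-0.31,0.27,0.04,0,0,-0.8],[-0.31,0.27,0.04,0,0,-0.8]]], "hand": 0.3}}

```text
clock: 39.68
eef_pos: [475.0, -290.7, 294.1]
tcp_rot: [-3.14, 0.003, 0.557]
contact_force: [1.5, -0.3, -0.2]
opening: 0.698
```

```bash
python3 - <<'E'
from h import *
s=sense();print(s["eef_pos"],s["tcp_rot"],s["qpos"])
rel([429,-325,285],[np.pi,0,np.radians(81.2)])
E
```

```text
[ 474.97 -290.72  294.13] [-3.14  0.    0.56] [-0.55  0.21  1.73 -0.    1.2   0.46]
row [-0.1428, 0.012, 0.0233, -0.0027, 0.0023, -0.8216] mm 58.1 deg 49.3
```

Request:
{"method": "carry_out", "body": {"increments": [[[-0.14,0.012,0.02,0,0,-0.82],[-0.14,0.012,0.02,0,0,-0.82],[-0.14,0.012,0.02,0,0,-0.82],[-0.14,0.012,0.02,0,0,-0.82],[-0.14,0.012,0.02,0,0,-0.82]]]}}

```text
clock: 40.1
eef_pos: [434.4, -321.9, 286.9]
tcp_rot: [-3.141, -0.0, 1.176]
contact_force: [-0.4, -0.7, -0.1]
opening: 0.701
```

Request:
{"method": "carry_out", "body": {"increments": [[[0,0,0,0,0,-0.22],[0,0,0,0,0,-0.22],[0,0,0,0,0,-0.22],[0,0,0,0,0,-0.22],[0,0,0,0,0,-0.22]]]}}

```text
clock: 40.52
eef_pos: [434.9, -321.6, 286.8]
tcp_rot: [-3.141, -0.0, 1.398]
contact_force: [-0.3, -0.6, -0.2]
opening: 0.705
```

```bash
python3 - <<'E'
from h import *
s=sense();print(s["eef_pos"],s["tcp_rot"],s["qpos"])
f,W=cloud("wrist");cv2.imwrite("pics/w23.png",f["img"][...,::-1])
p=sel(W,380,480,-380,-230,108,150);print(len(p),p.mean(0),rect(p),p[:,2].max())
p=sel(W,380,480,-380,-230,128,150);c=rect(p);print(len(p),p.mean(0),c)
rel([c[0][0]-1.3,c[0][1]+.1,175],[np.pi,0,np.radians(81.3)])
E
```

```text
[ 434.93 -321.63  286.83] [-3.14 -0.    1.4 ] [-0.64  0.19  1.78  0.    1.18 -0.47]
3355 [ 429.62 -299.34  125.81] (array([ 428.67, -304.03]), (82.96293640136719, 28.040279388427734), 80.982177734375) 140.37663060871967
1558 [ 429.07 -302.91  134.46] (array([ 428.56, -304.19]), (37.92132568359375, 27.95271110534668), 80.27362060546875)
row [0.0399, -0.0264, 0.2795, -0.0001, -0.0001, -0.0195] mm 113.4 deg 1.2
```

View pics/w23.png

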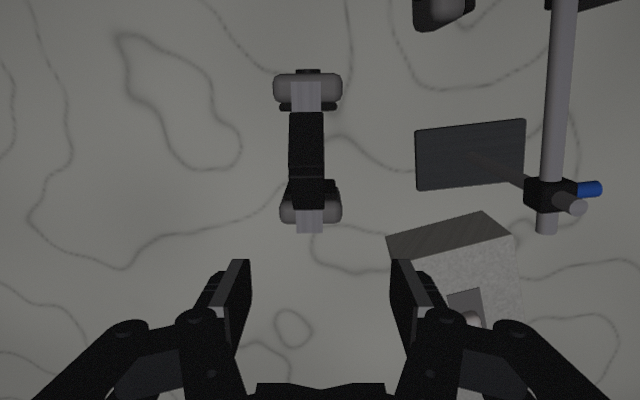

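Request:
{"method": "carry_out", "body": {"increments": [[[0.04,-0.026,0.05,0,0,-0.015],[0.04,-0.026,0.14,0,0,-0.015],[0.04,-0.026,0.22,0,0,-0.015],[0.04,-0.026,0.275,0,0,-0.015],[0.04,-0.026,0.275,0,0,-0.015]]]}}

```text
clock: 40.98
eef_pos: [425.1, -302.4, 172.7]
tcp_rot: [-3.135, -0.003, 1.415]
contact_force: [-0.5, 0.0, -0.6]
opening: 0.7
```

Request:
{"method": "carry_out", "body": {"increments": [[[0,0,0,0,0,0],[0,0,0,0,0,0],[0,0,0,0,0,0],[0,0,0,0,0,0]]]}}

```text
clock: 41.32
eef_pos: [428.3, -304.8, 178.4]
tcp_rot: [3.139, 0.001, 1.417]
contact_force: [-0.2, 0.1, -0.3]
opening: 0.703
```

```bash
python3 - <<'E'
from h import *
s=sense();print(s["eef_pos"],s["tcp_rot"])
rel([427.3,-304,138.5],[np.pi,0,np.radians(81)])
f,W=cloud("wrist");T=tool(W,s);p=sel(T,-25,60,-25,25,20,70); print(rect(p),p.min(0),p.max(0))
E
```

```text
[ 428.29 -304.83  178.45] [3.14 0.   1.42]
row [0.0018, -0.003, 0.0999, 0.0024, 0.0012, 0.0029] mm 40.0 deg 0.2
(array([ 8.62, -0.05]), (67.1274185180664, 28.091861724853516), 0.13583602011203766) [-24.96 -14.15  38.28] [42.16 14.04 69.98]
```

Request:
{"method": "carry_out", "body": {"increments": [[[0.001,-0.003,0.03,0,0,0.003],[0.001,-0.003,0.06,0,0,0.003],[0.001,-0.003,0.085,0,0,0.003],[0.001,-0.003,0.097,0,0,0.003],[0.001,-0.003,0.097,0,0,0.003]]]}}

```text
clock: 41.78
eef_pos: [425.9, -303.3, 137.3]
tcp_rot: [-3.14, -0.001, 1.414]
contact_force: [-0.0, -0.1, 0.7]
opening: 0.703
```

Request:
{"method": "carry_out", "body": {"increments": [[[0,0,0,0,0,0],[0,0,0,0,0,0],[0,0,0,0,0,0]]]}}

```text
clock: 42.03
eef_pos: [426.7, -303.9, 138.6]
tcp_rot: [3.141, 0.0, 1.414]
contact_force: [0.3, 0.2, 0.9]
opening: 0.699
```

Request:
{"method": "carry_out", "body": {"increments": [[[0,0,0,0,0,0],[0,0,0,0,0,0],[0,0,0,0,0,0],[0,0,0,0,0,0],[0,0,0,0,0,0]]], "hand": 1}}

```text
clock: 42.45
eef_pos: [426.8, -303.8, 138.5]
tcp_rot: [3.141, 0.0, 1.414]
contact_force: [1.0, -0.4, 4.7]
opening: 0.317
```

Request:
{"method": "carry_out", "body": {"increments": [[[0,0,0,0,0,0],[0,0,0,0,0,0]]]}}

```text
clock: 42.62
eef_pos: [426.8, -303.9, 138.5]
tcp_rot: [3.14, 0.0, 1.414]
contact_force: [1.9, -0.4, 5.7]
opening: 0.315
```

Request:
{"method": "carry_out", "body": {"increments": [[[0,0,-0.03,0,0,0],[0,0,-0.09,0,0,0],[0,0,-0.17,0,0,0],[0,0,-0.25,0,0,0],[0,0,-0.33,0,0,0]]]}}

```text
clock: 43.03
eef_pos: [425.5, -303.1, 270.7]
tcp_rot: [-3.14, -0.001, 1.414]
contact_force: [0.5, -1.0, -1.9]
opening: 0.309
```

Request:
{"method": "carry_out", "body": {"increments": [[[0,0,-0.08,0,0,0],[0,0,-0.14,0,0,0],[0,0,-0.2,0,0,0],[0,0,-0.2,0,0,0]]]}}

```text
clock: 43.37
eef_pos: [427.5, -304.5, 354.5]
tcp_rot: [3.136, 0.003, 1.414]
contact_force: [1.1, -0.9, -1.4]
opening: 0.315
```

```bash
python3 - <<'E'
from h import *
s=sense();print(s["eef_pos"],s["tcp_rot"],s["contact_force"],s["qpos"])
rel([510,-298,352],[np.pi,0,np.radians(45)])
E
```

```text
[ 427.53 -304.55  354.46] [3.14 0.   1.41] [ 1.12 -0.92 -1.38] [-0.62  0.11  1.72 -0.    1.3  -0.46]
row [0.0484, 0.201, 0.0071, 0.006, 0.001, 0.6002] mm 82.8 deg 36.0
```

Request:
{"method": "carry_out", "body": {"increments": [[[0.048,0.2,0.006,0,0,0.6],[0.048,0.2,0.006,0,0,0.6],[0.048,0.2,0.006,0,0,0.6],[0.048,0.2,0.006,0,0,0.6],[0.048,0.2,0.006,0,0,0.6]]]}}

```text
clock: 43.78
eef_pos: [508.2, -296.5, 345.3]
tcp_rot: [-3.138, 0.001, 0.784]
contact_force: [0.4, -0.5, -0.6]
opening: 0.308
```

```bash
python3 - <<'E'
from h import *
s=sense();print(s["eef_pos"],s["tcp_rot"],s["contact_force"],s["qpos"])
rel([605.1,-283.8,350],[np.pi,0,np.radians(-3.4)])
E
```

```text
[ 508.24 -296.5   345.32] [-3.14  0.    0.78] [ 0.43 -0.48 -0.64] [-0.53  0.22  1.6  -0.    1.32  0.26]
row [0.1939, 0.1484, -0.0124, -0.0026, 0.0023, 0.8051] mm 97.8 deg 48.3
```

Request:
{"method": "carry_out", "body": {"increments": [[[0.194,0.148,-0.015,0,0,0.8],[0.194,0.148,-0.015,0,0,0.8],[0.194,0.148,-0.015,0,0,0.8],[0.194,0.148,-0.015,0,0,0.8],[0.194,0.148,-0.015,0,0,0.8]]]}}

```text
clock: 44.2
eef_pos: [605.5, -283.0, 351.0]
tcp_rot: [-3.14, 0.003, 0.159]
contact_force: [-0.4, -0.4, -1.6]
opening: 0.311
```

Request:
{"method": "carry_out", "body": {"increments": [[[0,0,0,0,0,0.213],[0,0,0,0,0,0.213],[0,0,0,0,0,0.213],[0,0,0,0,0,0.213],[0,0,0,0,0,0.213]]]}}

```text
clock: 44.62
eef_pos: [604.7, -283.7, 352.7]
tcp_rot: [-3.141, 0.001, -0.056]
contact_force: [-0.1, 0.4, -1.6]
opening: 0.31
```

```bash
python3 - <<'E'
from h import *
s=sense();print(s["eef_pos"],s["tcp_rot"],s["contact_force"],s["qpos"])
rel([605.1,-283.8,306],[np.pi,0,np.radians(-3.4)])
f,W=cloud("wrist");cv2.imwrite("pics/w24.png",f["img"][...,::-1])
E
```

```text
[ 604.71 -283.66  352.66] [-3.14  0.   -0.06] [-0.09  0.43 -1.64] [-0.44  0.35  1.42 -0.    1.38  1.19]
row [0.0011, 0.0003, 0.1166, -0.0005, 0.0012, 0.0034] mm 46.7 deg 0.2
```

View pics/w24.png

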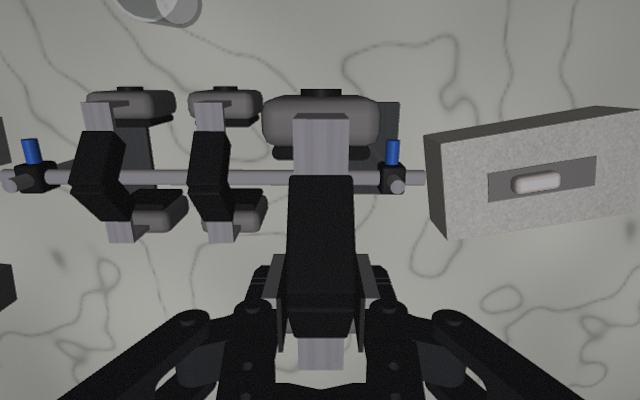

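Request:
{"method": "carry_out", "body": {"increments": [[[0.001,0,0.02,0,0,0.003],[0.001,0,0.05,0,0,0.003],[0.001,0,0.09,0,0,0.003],[0.001,0,0.11,0,0,0.003],[0.001,0,0.11,0,0,0.003]]]}}

```text
clock: 45.08
eef_pos: [604.1, -283.2, 306.3]
tcp_rot: [-3.14, 0.004, -0.062]
contact_force: [-0.6, -0.1, -1.5]
opening: 0.311
```

Request:
{"method": "carry_out", "body": {"increments": [[[0,0,0,0,0,0],[0,0,0,0,0,0],[0,0,0,0,0,0]]]}}

```text
clock: 45.33
eef_pos: [605.8, -284.0, 310.5]
tcp_rot: [3.141, -0.001, -0.062]
contact_force: [-0.3, -0.3, -1.9]
opening: 0.312
```

Request:
{"method": "carry_out", "body": {"increments": [[[-0.001,0,0.02,0,0,0],[-0.001,0,0.05,0,0,0],[-0.001,0,0.09,0,0,0],[-0.001,0,0.13,0,0,0],[-0.001,0,0.16,0,0,0]]]}}

```text
clock: 45.75
eef_pos: [604.3, -283.4, 243.3]
tcp_rot: [-3.141, 0.002, -0.062]
contact_force: [0.7, -0.1, -2.4]
opening: 0.311
```

Request:
{"method": "carry_out", "body": {"increments": [[[0,0,0.02,0,0,0],[0,0,0.04,0,0,0],[0,0,0.06,0,0,0],[0,0,0.08,0,0,0],[0,0,0.09,0,0,0]]]}}

```text
clock: 46.17
eef_pos: [604.8, -283.7, 208.6]
tcp_rot: [-3.141, 0.001, -0.062]
contact_force: [-0.7, 0.3, -1.7]
opening: 0.314
```

Request:
{"method": "carry_out", "body": {"increments": [[[0,0,0.005,0,0,0],[0,0,0.01,0,0,0],[0,0,0.015,0,0,0],[0,0,0.015,0,0,0]]]}}

```text
clock: 46.5
eef_pos: [605.1, -283.8, 203.6]
tcp_rot: [3.142, -0.0, -0.062]
contact_force: [-0.6, -0.6, -1.8]
opening: 0.314
```

Request:
{"method": "carry_out", "body": {"increments": [[[0,0,0.007,0,0,0],[0,0,0.014,0,0,0],[0,0,0.021,0,0,0],[0,0,0.027,0,0,0],[0,0,0.027,0,0,0]]]}}

```text
clock: 46.92
eef_pos: [604.7, -283.6, 192.1]
tcp_rot: [-3.141, 0.001, -0.062]
contact_force: [-0.5, -0.9, -1.3]
opening: 0.315
```

Request:
{"method": "carry_out", "body": {"increments": [[[0,0,0.002,0,0,0],[0,0,0.004,0,0,0],[0,0,0.004,0,0,0]]]}}

```text
clock: 47.17
eef_pos: [605.0, -283.8, 191.7]
tcp_rot: [3.142, -0.0, -0.062]
contact_force: [-1.0, 0.4, 2.1]
opening: 0.314
```

Request:
{"method": "carry_out", "body": {"increments": [[[0,0,0.001,0,0,0],[0,0,0.001,0,0,0],[0,0,0.001,0,0,0],[0,0,0.001,0,0,0],[0,0,0.001,0,0,0]]], "hand": 0.45}}

```text
clock: 47.58
eef_pos: [605.1, -283.8, 190.8]
tcp_rot: [3.142, -0.0, -0.062]
contact_force: [0.3, 0.3, -0.8]
opening: 0.549
```

Request:
{"method": "carry_out", "body": {"increments": [[[0,0,-0.03,0,0,0],[0,0,-0.08,0,0,0],[0,0,-0.15,0,0,0],[0,0,-0.24,0,0,0],[0,0,-0.32,0,0,0]]]}}

```text
clock: 48.0
eef_pos: [604.9, -283.7, 321.5]
tcp_rot: [3.141, -0.0, -0.062]
contact_force: [1.3, -0.1, -0.6]
opening: 0.547
```

Request:
{"method": "carry_out", "body": {"increments": [[[-0.4,0,-0.1,0,0,0],[-0.4,0,-0.1,0,0,0],[-0.4,0,-0.1,0,0,0],[-0.4,0,-0.1,0,0,0],[-0.4,0,-0.1,0,0,0]]]}}

```text
clock: 48.42
eef_pos: [440.4, -273.4, 362.0]
tcp_rot: [3.14, -0.001, -0.063]
contact_force: [1.8, -0.5, 0.3]
opening: 0.548
```

```bash
python3 - <<'E'
from h import *
s=sense();print(s["eef_pos"],s["contact_force"])
for c in ("wrist","top","scene"):
    f,W=cloud(c);cv2.imwrite(f"pics/f_{c}.png",f["img"][...,::-1])
    for x,y in ((616,-92),(610,-188),(605,-284)):
        p=sel(W,560,680,y-25,y+25,165,200)
        if len(p)>20: print(c,y,len(p),p.mean(0),rect(p),p[:,2].max())
    for b in ((420,480,235,280),(420,480,282,330),(560,640,340,420)):
        p=sel(W,*b,75 if b[0]==560 else 110,140)
        if len(p): print(c,b,len(p),p.mean(0),p[:,2].max())
E
```

```text
[ 440.37 -273.36  361.99] [ 1.8  -0.54  0.3 ]
wrist -92 845 [587.86 -92.97 170.61] (array([586.8 , -91.76]), (29.23087501525879, 15.884641647338867), 89.98912048339844) 178.1336295880956
wrist -188 752 [ 582.13 -187.91  170.62] (array([ 580.87, -187.48]), (28.16424560546875, 15.70916748046875), 89.54541778564453) 177.1037332406213
wrist -284 719 [ 576.04 -282.86  170.38] (array([ 575.11, -282.84]), (27.66205596923828, 13.898600578308105), 86.07173156738281) 176.7437073869255
top -92 257 [614.9  -92.09 180.39] (array([616.62, -86.96]), (38.284725189208984, 75.38639068603516), 88.87794494628906) 196.86042917994354
top -188 279 [ 610.03 -187.63  179.27] (array([ 610.99, -188.03]), (29.035263061523438, 79.13893127441406), 86.40349578857422) 195.63742108643902
top -284 284 [ 603.79 -282.95  179.18] (array([ 604.98, -283.54]), (28.13092803955078, 75.86785125732422), 87.15921020507812) 194.89415894110996
top (420, 480, 235, 280) 77 [444.17 253.68 126.85] 133.41426821643293
top (420, 480, 282, 330) 81 [452.44 302.83 127.1 ] 134.4742020245842
top (560, 640, 340, 420) 67 [584.97 382.92  99.5 ] 107.5231458425947
scene -92 143 [626.59 -86.98 177.2 ] (array([620.13, -89.37]), (63.1985969543457, 30.36888313293457), 1.8304661512374878) 189.64806085287822
scene -188 133 [ 621.01 -183.05  176.59] (array([ 614.97, -185.94]), (62.519412994384766, 33.456363677978516), 1.2411741018295288) 189.74351980225754
scene -284 124 [ 614.58 -278.34  176.68] (array([ 606.77, -280.9 ]), (31.078857421875, 66.43014526367188), 83.9095687866211) 189.29001350538817
scene (420, 480, 235, 280) 63 [450.07 258.68 122.09] 129.63228369055108
scene (420, 480, 282, 330) 69 [458.23 307.97 121.88] 129.2209357481414
scene (560, 640, 340, 420) 67 [592.99 388.68  96.  ] 105.18530167656914
```

View pics/f_scene.png

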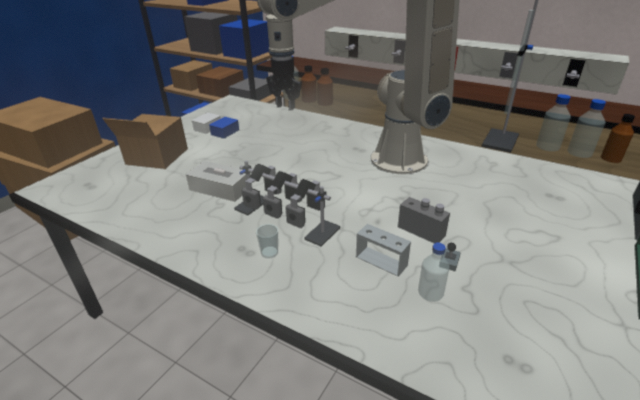

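View pics/f_top.png

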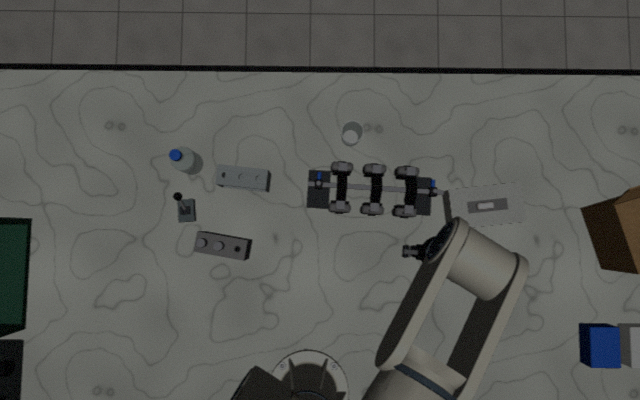

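Request:
{"method": "carry_out", "body": {"increments": [[[0,0,0,0,0,0],[0,0,0,0,0,0],[0,0,0,0,0,0],[0,0,0,0,0,0],[0,0,0,0,0,0]]]}}

```text
clock: 48.98
eef_pos: [445.7, -273.7, 358.3]
tcp_rot: [-3.141, 0.001, -0.062]
contact_force: [0.7, 0.5, 0.2]
opening: 0.547
```

```bash
python3 - <<'E'
from h import *
f,W=cloud("top")
for x,y in ((616,-92),(610,-188),(605,-284)):
    p=sel(W,560,680,y-25,y+25,165,200); print(y,len(p),p.mean(0),rect(p)[0])
f,W=cloud("scene");p=sel(W,560,640,340,420,85,140);A=np.c_[2*p,np.ones(len(p))]; s=np.linalg.lstsq(A,(p**2).sum(1),rcond=None)[0]; print("knob",s[:3])
for n in ("bottle","beaker","glovebox"): print(n,[np.round(d["point"]) for d in nets.tip_of(n,"scene")][:1])
print(sense()["clock"]); print(r.sign_off())
E
```

```text
-92 261 [614.41 -92.46 180.22] [615.45 -92.45]
-188 276 [ 609.01 -187.33  179.05] [ 609.29 -188.1 ]
-284 277 [ 603.44 -283.04  179.32] [ 604.51 -286.09]
knob [588.76 387.82  93.55]
bottle [array([698., 375.,   2.])]
beaker [array([ 784., -126.,   -1.])]
glovebox [array([ 569., -534.,    4.])]
49.2333
the job is handed in; nothing more can be done
None
```

The bench is closed down and handed in at 49 s of the 210 s allowed.

- **Switch:** I pushed the lever over first, until it hit its stop at about 17 N. The last check put the knob about 39 mm past the pivot, where fully off should put it at 38 mm.
- **Probes:** both probes that were there are in case holes 1 and 2. Their head tops read about 128 mm, the same as when they hung seated in the stand (129 mm is nominal).
- **Ear defenders:** all three hang on the bar about 96 mm apart, one cup on each side. Defender 0 got knocked aside during the run, so I found it again before lifting it. Two looks about 0.6 s apart showed the pads level and still, within camera noise of a couple of mm.
- **Left alone:** the bottle, beaker and glove box read where they started, within about 6 mm, which is within what the networks can resolve.

At hand-in the gripper was open and about 160 mm from the bar, touching nothing. No check failed. The only disagreements were camera offsets: about 1.3 mm sideways in the wrist camera, which I corrected for, and a few mm between the scene and top cameras.

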